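# Clear up the spice tubes after the griddle

## Task

Cooking is over. First, before lifting any tube, switch the griddle off by turning its knob anticlockwise all the way to the stop. Then take the open, empty spice tubes out of the wooden rack and put them in the orange bowl for washing, and bring all the capped tubes back from the steel caddy so that every capped tube stands fully down in a rack hole of its own; keep the bowl upright and do not disturb the teapot or the tongs.

Things in the scene. Friction and masses are not known exactly. Their poses are not given: they have to be found in the camera images.
- griddle: square electric griddle, fixed, dark 270 mm square plate (top rim 71 mm above the counter) with a steel control strip 75 mm deep along its side nearest the robot, strip top 50 mm high; origin: centre of the plate's square on the counter; its x axis points away from the strip
- knob (a joint): griddle thermostat knob on the control strip, upright axis, with a bar grip across its top; rad, 0 = off = fully anticlockwise (seen from above) at the end stop, where the bar lies along the griddle's x axis; grows clockwise to 2.6; at reading q the bar has turned clockwise by q
- knob_grip (a point): point on the knob's axis at the height where its 44 mm long bar grip is pinched
- rack: storage rack for spice tubes, fixed: brown wooden block 52 x 250 x 55 mm high with five 23 mm round holes, 45 mm deep, in one row 46 mm apart along its own y axis; origin: centre of its underside
- caddy: griddle-side caddy, fixed: steel block 52 x 200 x 55 mm high with four 23 mm round holes, 45 mm deep, in one row 46 mm apart along its own y axis, at y = -69, -23, 23, 69 mm; origin: centre of its underside
- bowl: loose orange plastic bowl, rim 180 mm across, 65 mm high, origin: centre of its underside
- teapot: closed white ceramic teapot, about 111 mm high, 110 mm across the belly, bystander; origin: centre of its underside
- tongs_griddle: steel tongs, 190 mm long along their x axis, 22 mm high, lying on the griddle plate, bystander; origin: under their middle
- tongs_counter: steel tongs, 190 mm long along their x axis, 22 mm high, lying on the counter beyond the rack, bystander; origin: under their middle
- rack_hole0 (a point): centre of the mouth of the rack's hole 0 (at y = -92 mm in the rack's frame), level with the rack's top; tubes stand in it 45 mm deep
- rack_hole1 (a point): centre of the mouth of the rack's hole 1 (at y = -46 mm in the rack's frame), level with the rack's top; tubes stand in it 45 mm deep
- rack_hole2 (a point): centre of the mouth of the rack's hole 2 (at y = 0 mm in the rack's frame), level with the rack's top; tubes stand in it 45 mm deep
- rack_hole3 (a point): centre of the mouth of the rack's hole 3 (at y = 46 mm in the rack's frame), level with the rack's top; tubes stand in it 45 mm deep
- rack_hole4 (a point): centre of the mouth of the rack's hole 4 (at y = 92 mm in the rack's frame), level with the rack's top; tubes stand in it 45 mm deep
- full1: capped metal spice tube: 20 mm round body with tapered foot, 108 mm long in all, its top 32 mm (76 to 108 mm up) a 24 mm square black cap; 50 g; origin: centre of its foot, z along the tube towards the cap; starts in a caddy hole (may be absent)
- full2: capped metal spice tube: 20 mm round body with tapered foot, 108 mm long in all, its top 32 mm (76 to 108 mm up) a 24 mm square black cap; 50 g; origin: centre of its foot, z along the tube towards the cap; starts in a caddy hole (may be absent)
- full3: capped metal spice tube: 20 mm round body with tapered foot, 108 mm long in all, its top 32 mm (76 to 108 mm up) a 24 mm square black cap; 50 g; origin: centre of its foot, z along the tube towards the cap; starts in a caddy hole (may be absent)
- full4: capped metal spice tube: 20 mm round body with tapered foot, 108 mm long in all, its top 32 mm (76 to 108 mm up) a 24 mm square black cap; 50 g; origin: centre of its foot, z along the tube towards the cap; starts in a caddy hole (may be absent)
- kept: capped metal spice tube: 20 mm round body with tapered foot, 108 mm long in all, its top 32 mm (76 to 108 mm up) a 24 mm square black cap; 50 g; origin: centre of its foot, z along the tube towards the cap; starts in a rack hole already
- empty1: empty open spice tube: 20 mm round metal body with tapered foot, 95 mm long, round all the way up to its open mouth, no cap; 50 g; origin: centre of its foot, z along the tube to its mouth; starts in a rack hole (may be absent)
- empty2: empty open spice tube: 20 mm round metal body with tapered foot, 95 mm long, round all the way up to its open mouth, no cap; 50 g; origin: centre of its foot, z along the tube to its mouth; starts in a rack hole (may be absent)
- empty3: empty open spice tube: 20 mm round metal body with tapered foot, 95 mm long, round all the way up to its open mouth, no cap; 50 g; origin: centre of its foot, z along the tube to its mouth; starts in a rack hole (may be absent)
- empty4: empty open spice tube: 20 mm round metal body with tapered foot, 95 mm long, round all the way up to its open mouth, no cap; 50 g; origin: centre of its foot, z along the tube to its mouth; starts in a rack hole (may be absent)

How it is judged (in metres and radians):
On the way, in this order (a step that is already met when the one before it is completed fails the run):
1. the griddle knob is turned fully anticlockwise, to off (value of joint knob below 0.09 rad), for 0.2 s.
2. after that, all empty tubes get into the bowl and all capped tubes into rack holes (z of each of full1, full2, full3, full4, kept in the frame of rack below 0.017 m and angle between each of full1, full2, full3, full4, kept's own z axis and vertical below 0.15 rad and (horizontal distance between full1 and rack_hole0 below 0.007 m or horizontal distance between full1 and rack_hole1 below 0.007 m or horizontal distance between full1 and rack_hole2 below 0.007 m or horizontal distance between full1 and rack_hole3 below 0.007 m or horizontal distance between full1 and rack_hole4 below 0.007 m) and (horizontal distance between full2 and rack_hole0 below 0.007 m or horizontal distance between full2 and rack_hole1 below 0.007 m or horizontal distance between full2 and rack_hole2 below 0.007 m or horizontal distance between full2 and rack_hole3 below 0.007 m or horizontal distance between full2 and rack_hole4 below 0.007 m) and (horizontal distance between full3 and rack_hole0 below 0.007 m or horizontal distance between full3 and rack_hole1 below 0.007 m or horizontal distance between full3 and rack_hole2 below 0.007 m or horizontal distance between full3 and rack_hole3 below 0.007 m or horizontal distance between full3 and rack_hole4 below 0.007 m) and (horizontal distance between full4 and rack_hole0 below 0.007 m or horizontal distance between full4 and rack_hole1 below 0.007 m or horizontal distance between full4 and rack_hole2 below 0.007 m or horizontal distance between full4 and rack_hole3 below 0.007 m or horizontal distance between full4 and rack_hole4 below 0.007 m) and (horizontal distance between kept and rack_hole0 below 0.007 m or horizontal distance between kept and rack_hole1 below 0.007 m or horizontal distance between kept and rack_hole2 below 0.007 m or horizontal distance between kept and rack_hole3 below 0.007 m or horizontal distance between kept and rack_hole4 below 0.007 m) and horizontal distance between each of empty1, empty2, empty3, empty4 and bowl below 0.09 m and z of empty1 in the frame of bowl between -0.002 and 0.09 m and linear speed of each of empty1, empty2, empty3, empty4 below 0.05 m/s and z of empty2 in the frame of bowl between -0.002 and 0.09 m and z of empty3 in the frame of bowl between -0.002 and 0.09 m and z of empty4 in the frame of bowl between -0.002 and 0.09 m), for 0.2 s.
At the end, for the whole second after the job is handed in: Knob within 0.09 rad of off; each capped tube upright (0.15 rad) in a rack hole, foot within 7 mm of its axis and floor; each empty at rest in the bowl, its foot within 90 mm of the bowl's axis and under 90 mm above its underside; bowl at rest, upright (0.25 rad) (all of step 2 and value of joint knob below 0.09 rad and angle between bowl's own z axis and vertical below 0.25 rad and linear speed of bowl below 0.05 m/s); the robot touches nothing.
It fails at once if a tube is lifted out while the griddle is still on (value of joint knob above 0.15 rad and distance of any of full1, full2, full3, full4, empty1, empty2, empty3, empty4, kept from where it was at the start of the episode above 0.03 m).
It fails at once if the teapot or a pair of tongs is shifted by more than 30 mm (distance of any of teapot, tongs_griddle, tongs_counter from where it was at the start of the episode above 0.03 m).
Of empty1, empty2, empty3, empty4 only 2 to 3 are there at a start; the rules pass over those that are not, and their reading is None.
Of full1, full2, full3, full4 only 3 to 4 are there at a start; the rules pass over those that are not, and their reading is None.
At some moment in a run one of bowl may be knocked a few centimetres aside while the robot is not near it.
Once in a run the grip may slacken for a moment while it holds something.
It also fails if it takes over 208 s, if anything falls off the work surface, if the arm or the gripper's body presses on something with over 40 N, if the wrist force passes 120 N, or if a joint passes its speed limit or range.

## Robot

A 7-joint arm with a two-finger parallel gripper is mounted at the origin on the work surface. World frame = base frame: x ahead of the robot, y to its left, z up, the work surface at z = 0. Lengths are in mm, angles in rad, forces in N, time in s.
With the tool pointing down it reaches from about 400 to 750 mm from the base axis. Payload 19.5 kg.
Tool frame: the origin (TCP) lies on the centre line of the jaws, within the pads' length; the fingertips stand 11 mm ahead of it and the grasp point (between the pads) lies 8 mm behind it; z points along the fingers, y is the direction in which the jaws open and shut (so a half turn about z gives the same grasp; the last joint's range is limited). The gripper opens to 85 mm and grips with 20 to 120 N. Pads are 22 mm wide; open, the fingers measure 114 mm over their backs; the gripper's body (76 mm by 85 mm) begins 54 mm behind the grasp point. The pads swing forward as they close: fully open they stand 13 mm farther back than shut.
Start: joints at [1.294, 0.707, -0.028, 1.485, 0.022, 0.951, -0.075], TCP at [133.768, -559.198, 242.268] pointing down, gripper open.
Joint ranges: [-2.71, 2.71], [-0.32, 2.16], [-1.57, 1.52], [0, 2.45], [-1.46, 4.6], [0, 2.02], [-2.83, 2.83]. Speed limits (rad/s): [1.89, 1.89, 2.57, 2.57, 3.01, 3.01, 3.01].

## Interface

Orientations are given as a 3x3 rotation matrix whose columns are the frame's x, y, z axes.
In Python, from plant import r gives the robot as it stands.
- The arm moves only by the shell command python3 -m crank 'ROWS'. ROWS is JSON, a list of rows, each an object of numbers: "gripper": the opening, from 0 (shut) to 1 (fully open); "dx", "dy", "dz": the shift along the tool's x, y, z in units of 40 mm (1.0 is 40 mm); "twist": the turn about the tool's z in units of 6 degrees (1.0 is 6 degrees). A call has 1 to 12 rows; each row is the pose to reach, as a shift and turn from the pose commanded when the call began, along the tool's axes at that moment; what a row does not reach only later rows make up. A row lasts 1/8 s, in which the tool goes at most 62.5 mm and 10.7 degrees, less where a joint would pass 70% of its speed; a pose out of reach is approached as far as the arm can. A call with a gripper value outside its range is refused whole. The fingers move at their own pace and stop on an object; the grip force is fixed at half the most. Time passes only in rows, so rows that repeat a pose let the fingers close. It gives the time, the measured TCP pose, the force and the opening at its end, in the units of the state.
- r.get_state(): the state, without advancing time (a new reading comes with each control period).
- r.capture(name): name is "side" or "top"; returns a dict with "color" (400x640x3 uint8, blue, green, red), "z_map" (400x640 float32, mm along the optical axis (not along the pixel's ray), 0 where there is no reading), "intrinsics" (3x3 intrinsics, pixels), "k1" (the pictures are not rectified: a ray, as slopes to the right and down, at radius r is drawn at 1 + k1 r^2 times it, then the intrinsics apply), "origin" and "orientation" of the camera in the world. Camera axes: x right, y down, z forward; pixel columns grow to the right and rows downward; lengths in mm; the calibration is good to about 2 mm. A picture is of the moment at which its call begins.
- r.hand_in(): hands the job in, once; it reports no verdict.
The state is a dict: "clock": time; "joints": joint angles; "dq": joint speeds; "effort": joint torques, N m; "position": TCP position; "tcp_rot": TCP orientation; "wrist_force": force on the tool from outside, world axes, zero at the start; "ft_torque": the same for the moment, N m; "opening": opening from 0.0 (shut) to 1.0 (fully open).
Only numpy, scipy, OpenCV 4.12 (cv2) and the standard library are available. Lean on these libraries where they do the work, as an engineer would, in place of code of your own. Each camera call takes 0.05 s, during which the arm holds its last target.

## Working session

There is one attempt and no reset: what is moved stays moved. The work goes in short steps, Python scripts to look and compute and a shell command to move; the robot and the scene stay as the last step left them, time stands still between calls to the robot, and variables do not carry over. Pictures are saved under pics/ and viewed, and the job is handed in when it is done.

```bash
ls; mkdir -p pics
cat > h.py <<'E'
from plant import r
import numpy as np, cv2
def cap(n):
    return r.capture(n)
def world(c,u,v,d=None):
    K=np.array(c['intrinsics']);k1=c['k1']
    xd=(u-K[0,2])/K[0,0]; yd=(v-K[1,2])/K[1,1]
    x,y=xd,yd
    for _ in range(20):
        f=1+k1*(x*x+y*y); x,y=xd/f,yd/f
    return np.array([x,y,1.])
def ray(c,u,v):
    R=np.array(c['orientation']); return np.array(c['origin']),R@world(c,u,v)
def atz(c,u,v,z):
    o,d=ray(c,u,v); return o+d*(z-o[2])/d[2]
def atd(c,u,v):
    o,d=ray(c,u,v); return o+d*c['z_map'][int(round(v)),int(round(u))]
def proj(c,p):
    K=np.array(c['intrinsics']);R=np.array(c['orientation'])
    q=R.T@(np.array(p,float)-np.array(c['origin'])); x,y=q[:2]/q[2]; f=1+c['k1']*(x*x+y*y)
    return K[0,0]*x*f+K[0,2],K[1,1]*y*f+K[1,2]
def crop(c,u0,v0,u1,v1,s,name):
    im=cv2.resize(c['color'][v0:v1,u0:u1],None,fx=s,fy=s,interpolation=cv2.INTER_CUBIC); cv2.imwrite('pics/'+name,im)
E
python3 - <<'E'
from h import *
for n in('top','side'):
    c=cap(n); cv2.imwrite(f'pics/{n}0.png',c['color']); print(n,c['origin'],c['orientation'],c['intrinsics'],c['k1'])
s=r.get_state();print(s)
E
```

```text
pics
top [ 492.38009222  -31.02038912 1419.42326622] [[-0.01518698 -0.99460088  0.10265688]
 [-0.99969948  0.01707985  0.01758497]
 [-0.01924339 -0.10235897 -0.99456138]] [[492.08955434   0.         321.96811246]
 [  0.         492.08955434 194.1716213 ]
 [  0.           0.           1.        ]] -0.05452753128452751
side [311.09175402 796.08634205 742.00566906] [[-0.92692246 -0.23609585  0.29167363]
 [-0.37507378  0.55889397 -0.73956554]
 [ 0.01159372 -0.79491904 -0.60660474]] [[424.38359223   0.         313.03053551]
 [  0.         424.38359223 203.2904837 ]
 [  0.           0.           1.        ]] 0.0357809720040482
{'clock': 0.1, 'joints': array([ 1.29433655,  0.70701622, -0.02760546,  1.48493681,  0.02197598,
        0.95089613, -0.07547617]), 'dq': array([-0.00024643, -0.00278135,  0.00021813, -0.00112167, -0.00039199,
        0.0005603 ,  0.00033058]), 'effort': array([ 2.19586327e-03, -8.84311724e+01,  1.23696472e+00, -2.36459523e+01,
        1.70882174e-02,  5.01882343e-03, -1.31838947e-04]), 'position': array([ 133.70100315, -559.01568154,  241.89203128]), 'tcp_rot': array([[ 9.72570227e-01,  2.32609322e-01, -2.37772627e-04],
       [ 2.32609443e-01, -9.72569788e-01,  9.24891807e-04],
       [-1.61120180e-05, -9.54830393e-04, -9.99999544e-01]]), 'wrist_force': array([ 0.21538678, -0.37789036,  0.57999415]), 'ft_torque': array([ 0.05828128, -0.04961443, -0.0213893 ]), 'opening': 1.0028972119173827}
```

View pics/top0.png

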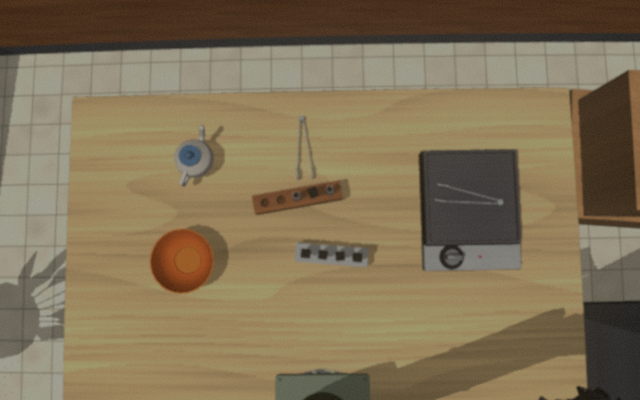

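View pics/side0.png

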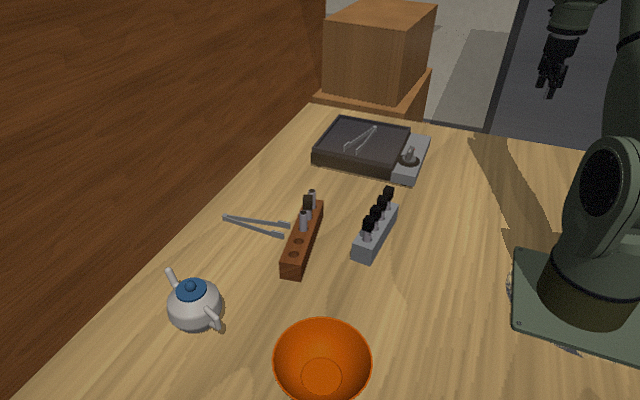

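Top view: rack around (298,197), caddy (332,255) with 4 capped tubes, bowl (182,261), knob (452,257), teapot (193,157). Enlarging.

Run:
```python
from h import *
c=cap('top')
crop(c,240,165,380,280,5.5,'t_rack.png')
crop(c,410,225,530,285,6,'t_knob.png')
c=cap('side')
crop(c,260,170,420,290,5,'s_rack.png')
crop(c,370,120,450,200,6,'s_knob.png')
```

```text
(no output)
```

View pics/t_rack.png

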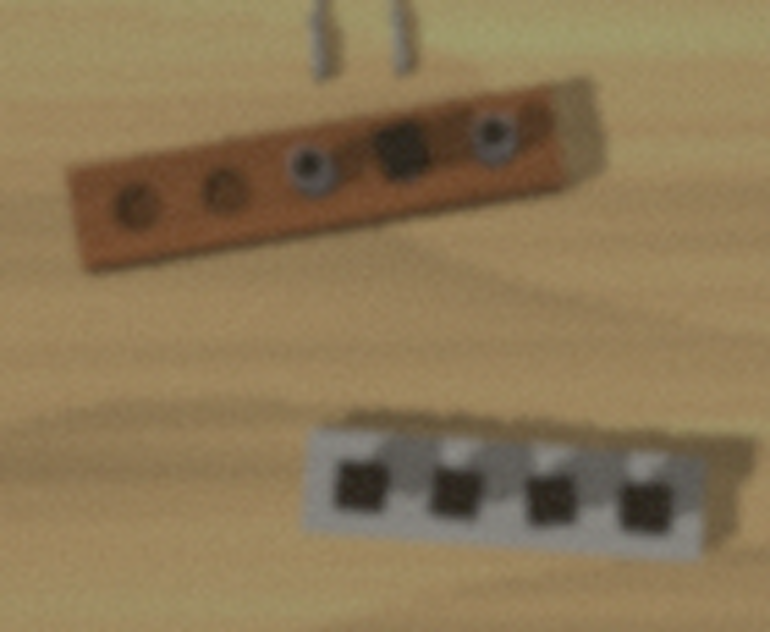

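View pics/t_knob.png

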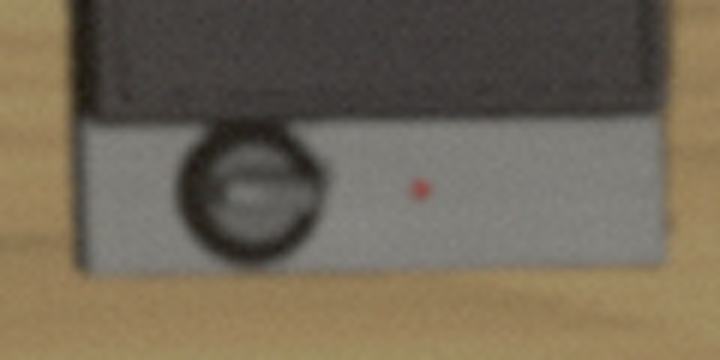

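View pics/s_rack.png

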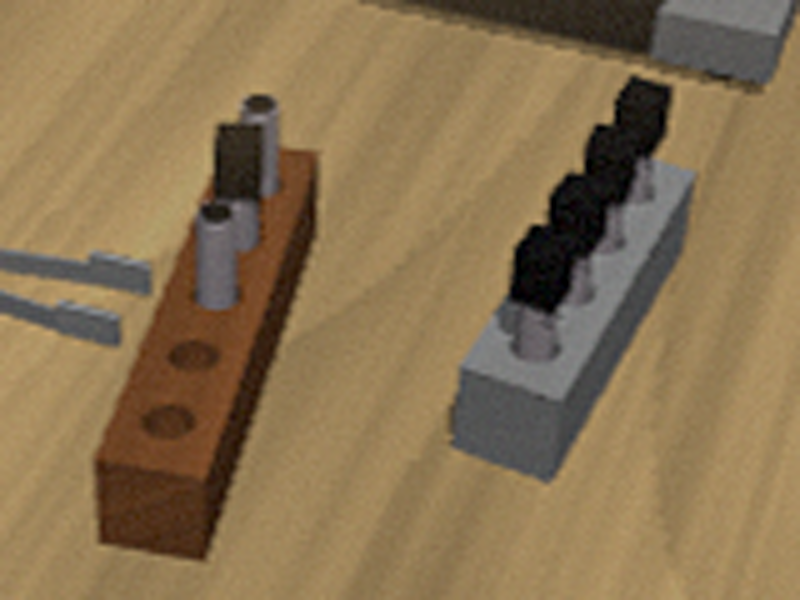

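View pics/s_knob.png

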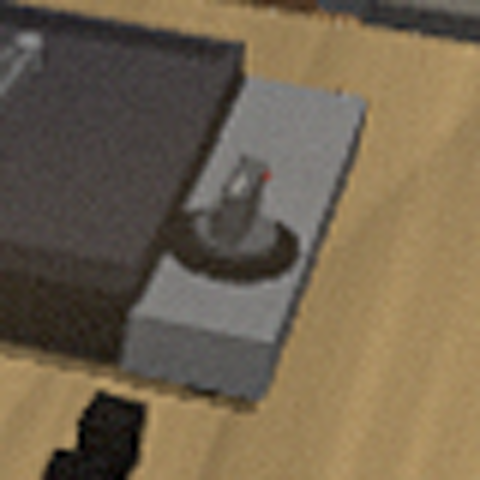

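Run:
```python
from h import *
c=cap('top'); s=cap('side')
np.set_printoptions(precision=1,suppress=True,linewidth=150)
T=lambda x,y:(240+x/5.5-.4,165+y/5.5-.4)
print('rack corners',*[atz(c,*T(*p),55)[:2] for p in[(70,168),(90,270),(565,188),(550,88)]])
print('holes',*[atz(c,*T(*p),55)[:2] for p in[(138,205),(225,190)]])
print('empt/kept',atz(c,*T(312,166),105),atz(c,*T(402,150),118),atz(c,*T(494,136),105))
print('cad corners',*[atz(c,*T(*p),55)[:2] for p in[(315,428),(303,530),(705,458),(697,560)]])
print('caps',*[atz(c,*T(*p),118)[:2] for p in[(362,487),(457,492),(552,500),(647,508)]])
G=lambda x,y:(410+x/6-.4,225+y/6-.4)
print('strip',*[atz(c,*G(*p),50)[:2] for p in[(83,122),(85,272),(662,264),(663,112)]])
print('knob ring',atz(c,*G(252,190),55))
# depth points
def cloud(c):
    vv,uu=np.mgrid[0:400,0:640]; K=np.array(c['intrinsics']);xd=(uu-K[0,2])/K[0,0];yd=(vv-K[1,2])/K[1,1];x,y=xd,yd
    for _ in range(10):
        f=1+c['k1']*(x*x+y*y);x,y=xd/f,yd/f
    z=c['z_map'];P=np.stack([x*z,y*z,z],-1)@np.array(c['orientation']).T+np.array(c['origin']);P[z==0]=np.nan
    return P
for n,cc,rg in(('top',c,(440,243,466,270)),('side',s,(395,138,425,170))):
    P=cloud(cc)[rg[1]:rg[3],rg[0]:rg[2]]; print(n); print(P[:,:,2].astype(int) if n=='top' else ''); 
    m=P[...,2]>75; Q=P[m]; print(len(Q),np.nanmean(Q,0),np.nanmax(Q[:,2]) if len(Q) else '')
    if len(Q)>3:
        w,V=np.linalg.eigh(np.cov(Q[:,:2].T)); print(w,V[:,1])
for n,cc in(('top',c),('side',s)):
    P=cloud(cc).reshape(-1,3)
    B=P[(abs(P[:,1]-330)<130)&(abs(P[:,0]-330)<140)&(P[:,2]>62)&(P[:,2]<68)]
    A=np.c_[2*B[:,:2],np.ones(len(B))]; sol=np.linalg.lstsq(A,(B[:,:2]**2).sum(1),rcond=None)[0]; print('bowl',sol[:2],len(B),np.sqrt(sol[2]+sol[:2]@sol[:2]))
```

```text
rack corners [633.8 188. ] [581.7 177.9] [619.3 -63.4] [670.5 -56.7]
holes [614.3 153.3] [621.2 109. ]
empt/kept [627.6  61.2 105. ] [633.3  16.6 118. ] [640.8 -28.  105. ]
cad corners [500.3  64.5] [449.5  71.1] [ 482.3 -130.9] [ 431.7 -125.7]
caps [471.5  37.9] [468.5  -7.5] [464.  -52.8] [459.5 -98. ]
strip [ 487.8 -285.3] [ 419.2 -283.9] [ 417.7 -550.5] [ 487.4 -554.5]
knob ring [ 455.4 -360.9   55. ]
top
[[                  74                   66                   71                   70                   71                   69                   75
                    73                   74                   71                   72                   72                   65                   72
                    73                   73                   70                   73                   72                   74                   68
                    75                   71                   72                   70                   70]
 [                  56                   52                   54                   53                   58                   51     
[... 13884 characters left out ...]
     52
                    51                   48                   51                   47                   49                   45                   51
                    45                   47                   46                   53                   47                   47                   50
                    57                   49                   49                   44                   50]]
93 [ 456.3 -357.6   92.6] 100.87738746129048
[ 45.5 161.7] [0.1 1. ]
side

64 [ 451.3 -351.6   88.4] 96.36713664610625
[ 18.5 169.5] [0.1 1. ]
bowl [455.1 383.6] 139 86.23198116681067
bowl [452.3 383.8] 317 86.50353152586884<stdin>:21: RuntimeWarning: invalid value encountered in cast
```

```bash
cat > g.py <<'E'
# python3 g.py x y z yawdeg : prints shift in units from current pose
import sys
from h import *
def go(x,y,z,yaw=None):
    s=r.get_state();R=s['tcp_rot'];p=s['position']
    d=R.T@(np.array([x,y,z])-p)/40
    cy=np.degrees(np.arctan2(R[1,0],R[0,0]))
    tw=0 if yaw is None else -((yaw-cy+180)%360-180)/6
    print('t%.2f pos %s yaw %.1f j7 %.2f open %.3f F %s -> dx %.3f dy %.3f dz %.3f twist %.2f'%(s['clock'],p.round(1),cy,s['joints'][6],s['opening'],s['wrist_force'].round(1),*d,tw))
if __name__=='__main__':
    go(*map(float,sys.argv[1:]))
E
python3 g.py 455.5 -358.5 240 87
```

```text
t0.30 pos [ 133.7 -559.1  242.1] yaw 13.4 j7 -0.08 open 1.002 F [-0.1 -0.5 -0.4] -> dx 8.990 dy -3.007 dz 0.054 twist -12.26
```

```bash
python3 -m crank '[{"gripper":0.45,"dx":3,"dy":-1,"twist":-4},{"gripper":0.45,"dx":6,"dy":-2,"twist":-8},{"gripper":0.45,"dx":8.99,"dy":-3.007,"twist":-12.26},{"gripper":0.45,"dx":8.99,"dy":-3.007,"twist":-12.26},{"gripper":0.45,"dx":8.99,"dy":-3.007,"twist":-12.26},{"gripper":0.45,"dx":8.99,"dy":-3.007,"twist":-12.26},{"gripper":0.45,"dx":8.99,"dy":-3.007,"twist":-12.26},{"gripper":0.45,"dx":8.99,"dy":-3.007,"twist":-12.26},{"gripper":0.45,"dx":8.99,"dy":-3.007,"twist":-12.26},{"gripper":0.45,"dx":8.99,"dy":-3.007,"twist":-12.26},{"gripper":0.45,"dx":8.99,"dy":-3.007,"twist":-12.26}]'; python3 g.py 455.5 -358.5 83 87
```

```text
t0.30 pos [ 133.7 -559.1  242.1] yaw 13.4 j7 -0.08 open 1.002 F [-0.1 -0.5 -0.4] -> dx 8.990 dy -3.006 dz 3.979 twist -12.26invalid input
```

```bash
python3 -m crank '[{"gripper":0.45,"dx":1,"dy":-0.33,"dz":0,"twist":-1.4}]'; python3 g.py 455.5 -358.5 240 87
```

```text
clock: 0.42
position: [167.9, -537.7, 242.0]
tcp_rot: [[0.929, 0.371, -0.001], [0.371, -0.929, -0.0], [-0.001, -0.0, -1.0]]
wrist_force: [1.6, -0.9, 0.4]
opening: 0.817
t0.42 pos [ 167.9 -537.7  242. ] yaw 21.8 j7 -0.03 open 0.817 F [ 1.6 -0.9  0.4] -> dx 8.339 dy -1.496 dz 0.037 twist -10.87
```

```bash
python3 -m crank '[{"gripper":0.45,"dx":1.5,"dy":-0.3,"dz":0,"twist":-1.8},{"gripper":0.45,"dx":3,"dy":-0.6,"dz":0,"twist":-3.6},{"gripper":0.45,"dx":4.5,"dy":-0.9,"dz":0,"twist":-5.4},{"gripper":0.45,"dx":6,"dy":-1.2,"dz":0,"twist":-7.2},{"gripper":0.45,"dx":7.5,"dy":-1.4,"dz":0,"twist":-9},{"gripper":0.45,"dx":8.3,"dy":-1.5,"dz":0,"twist":-10.8},{"gripper":0.45,"dx":8.3,"dy":-1.5,"dz":0,"twist":-10.8},{"gripper":0.45,"dx":8.3,"dy":-1.5,"dz":0,"twist":-10.8}]'; python3 g.py 455.5 -358.5 240 87
```

```text
clock: 1.42
position: [454.7, -358.4, 242.2]
tcp_rot: [[0.061, 0.998, -0.001], [0.998, -0.061, -0.0], [-0.0, -0.001, -1.0]]
wrist_force: [-1.1, -0.4, -0.2]
opening: 0.452
t1.43 pos [ 454.7 -358.4  242.2] yaw 86.5 j7 0.31 open 0.452 F [-1.1 -0.4 -0.2] -> dx -0.002 dy 0.020 dz 0.054 twist -0.08
```

```bash
python3 -m crank '[{"gripper":0.45,"dx":0,"dy":0.02,"dz":1,"twist":0},{"gripper":0.45,"dx":0,"dy":0.02,"dz":2,"twist":0},{"gripper":0.45,"dx":0,"dy":0.02,"dz":3,"twist":0},{"gripper":0.45,"dx":0,"dy":0.02,"dz":3.3,"twist":0},{"gripper":0.45,"dx":0,"dy":0.02,"dz":3.3,"twist":0}]'
python3 - <<'E'
from h import *
c=cap('side'); crop(c,370,90,470,200,5,'k1.png')
c=cap('top'); crop(c,400,220,520,300,5,'k1t.png')
E
```

```text
clock: 2.05
position: [455.9, -358.3, 110.7]
tcp_rot: [[0.06, 0.998, -0.0], [0.998, -0.06, -0.0], [-0.0, -0.0, -1.0]]
wrist_force: [-0.2, -0.6, 0.1]
opening: 0.446
```

View pics/k1.png

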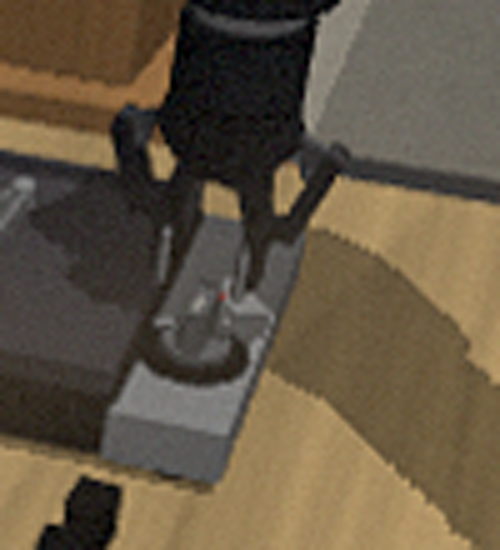

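View pics/k1t.png

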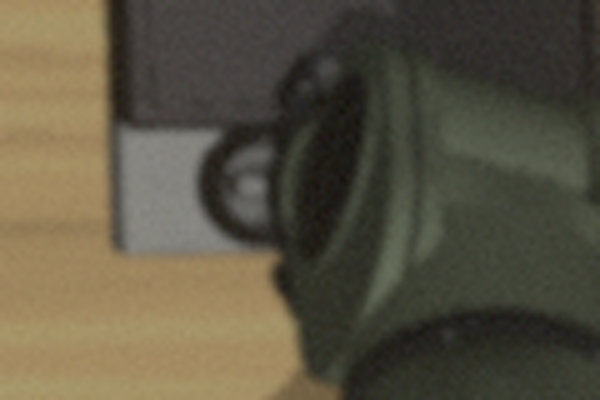

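Fingers straddle the bar (side view, bar around (200,315) between pads at (165,260) and (245,270)). Descend and close.

```bash
python3 -m crank '[{"gripper":0.45,"dx":0,"dy":0,"dz":0.4,"twist":0},{"gripper":0.45,"dx":0,"dy":0,"dz":0.7,"twist":0},{"gripper":0.45,"dx":0,"dy":0,"dz":0.7,"twist":0},{"gripper":0.0,"dx":0,"dy":0,"dz":0.7,"twist":0},{"gripper":0.0,"dx":0,"dy":0,"dz":0.7,"twist":0},{"gripper":0.0,"dx":0,"dy":0,"dz":0.7,"twist":0},{"gripper":0.0,"dx":0,"dy":0,"dz":0.7,"twist":0},{"gripper":0.0,"dx":0,"dy":0,"dz":0.7,"twist":0}]'; python3 g.py 455.5 -358.5 83 180
```

```text
clock: 3.15
position: [455.0, -357.8, 82.8]
tcp_rot: [[0.059, 0.998, -0.002], [0.998, -0.059, 0.0], [0.0, -0.002, -1.0]]
wrist_force: [-9.1, 4.2, 9.7]
opening: 0.153
t3.15 pos [ 455.  -357.8   82.8] yaw 86.6 j7 0.22 open 0.153 F [-9.1  4.2  9.7] -> dx -0.017 dy 0.013 dz -0.005 twist -15.56
```

```bash
python3 -m crank '[{"gripper":0.0,"dx":0,"dy":0,"dz":0,"twist":-1.5},{"gripper":0.0,"dx":0,"dy":0,"dz":0,"twist":-3},{"gripper":0.0,"dx":0,"dy":0,"dz":0,"twist":-4.5},{"gripper":0.0,"dx":0,"dy":0,"dz":0,"twist":-6},{"gripper":0.0,"dx":0,"dy":0,"dz":0,"twist":-7.5},{"gripper":0.0,"dx":0,"dy":0,"dz":0,"twist":-9},{"gripper":0.0,"dx":0,"dy":0,"dz":0,"twist":-10},{"gripper":0.0,"dx":0,"dy":0,"dz":0,"twist":-10},{"gripper":0.0,"dx":0,"dy":0,"dz":0,"twist":-10}]'; python3 g.py 455.5 -358.5 83 180
```

```text
clock: 4.28
position: [452.0, -359.3, 82.6]
tcp_rot: [[-0.834, 0.552, -0.008], [0.552, 0.834, -0.002], [0.006, -0.006, -1.0]]
wrist_force: [-28.0, -1.6, 20.6]
opening: 0.156
t4.28 pos [ 452.  -359.3   82.6] yaw 146.5 j7 0.99 open 0.156 F [-28.   -1.6  20.6] -> dx -0.061 dy 0.064 dz -0.010 twist -5.58
```

```bash
python3 -m crank '[{"gripper":0.0,"dx":0.08,"dy":-0.05,"dz":-0.02,"twist":0},{"gripper":0.0,"dx":0.08,"dy":-0.05,"dz":-0.02,"twist":-1.5},{"gripper":0.0,"dx":0.08,"dy":-0.05,"dz":-0.02,"twist":-3},{"gripper":0.0,"dx":0.08,"dy":-0.05,"dz":-0.02,"twist":-3},{"gripper":0.0,"dx":0.08,"dy":-0.05,"dz":-0.02,"twist":-3}]'; python3 g.py 455.5 -358.5 83 180;python3 -c "
from h import *
print(r.get_state()['ft_torque'])"
```

```text
clock: 4.9
position: [451.1, -360.1, 82.9]
tcp_rot: [[-0.964, 0.267, -0.002], [0.267, 0.964, -0.003], [0.001, -0.003, -1.0]]
wrist_force: [-3.3, -13.4, -7.9]
opening: 0.147
t4.90 pos [ 451.1 -360.1   82.9] yaw 164.5 j7 1.24 open 0.147 F [ -3.3 -13.4  -7.9] -> dx -0.095 dy 0.067 dz -0.003 twist -2.58
[-2.76305371  0.62472231 -0.03020706]
```

```bash
python3 -m crank '[{"gripper":0.0,"dx":0,"dy":-0.04,"dz":0,"twist":-1},{"gripper":0.0,"dx":0,"dy":-0.04,"dz":0,"twist":-2},{"gripper":0.0,"dx":0,"dy":-0.04,"dz":0,"twist":-2.5},{"gripper":0.0,"dx":0,"dy":-0.04,"dz":0,"twist":-2.5}]'; python3 g.py 455.5 -358.5 83 180;python3 -c "
from h import *
print(r.get_state()['ft_torque'])
c=cap('side'); crop(c,370,90,470,200,5,'k2.png')"
```

```text
clock: 5.4
position: [450.9, -361.1, 82.9]
tcp_rot: [[-1.0, 0.007, -0.002], [0.007, 1.0, -0.002], [0.002, -0.002, -1.0]]
wrist_force: [-3.6, -9.5, -8.0]
opening: 0.146
t5.40 pos [ 450.9 -361.1   82.9] yaw 179.6 j7 1.46 open 0.146 F [-3.6 -9.5 -8. ] -> dx -0.114 dy 0.066 dz -0.002 twist -0.07
[-2.07873414  0.48318821 -0.02170998]
```

View pics/k2.png

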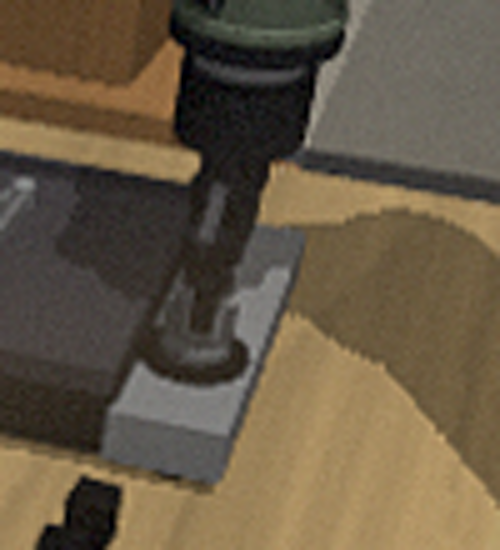

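```bash
python3 -m crank '[{"gripper":0.0,"dx":0,"dy":-0.02,"dz":0,"twist":-0.5},{"gripper":0.0,"dx":0,"dy":-0.02,"dz":0,"twist":-1},{"gripper":0.0,"dx":0,"dy":-0.02,"dz":0,"twist":-1}]'; python3 g.py 455.5 -358.5 83 180;python3 -c "
from h import *
print(r.get_state()['ft_torque'])"; python3 -m crank '[{"gripper":0.0,"dx":0,"dy":0,"dz":0,"twist":-0.5},{"gripper":0.0,"dx":0,"dy":0,"dz":0,"twist":-1},{"gripper":0.0,"dx":0,"dy":0,"dz":0,"twist":-1}]'; python3 g.py 455.5 -358.5 83 180;python3 -c "
from h import *
print(r.get_state()['ft_torque'])"
```

```text
clock: 5.82
position: [450.1, -361.3, 83.0]
tcp_rot: [[-0.995, -0.096, -0.004], [-0.096, 0.995, -0.001], [0.004, -0.001, -1.0]]
wrist_force: [-9.5, -2.9, 0.4]
opening: 0.147
t5.83 pos [ 450.1 -361.3   83. ] yaw -174.5 j7 1.55 open 0.147 F [-9.5 -2.9  0.4] -> dx -0.142 dy 0.056 dz -0.001 twist 0.92
[-0.6554307   2.25589396 -1.14211349]
clock: 6.2
position: [450.1, -361.4, 83.1]
tcp_rot: [[-0.98, -0.197, -0.004], [-0.197, 0.98, -0.001], [0.004, 0.0, -1.0]]
wrist_force: [-9.3, -1.5, 3.8]
opening: 0.149
t6.20 pos [ 450.1 -361.4   83.1] yaw -168.6 j7 1.64 open 0.149 F [-9.3 -1.5  3.8] -> dx -0.147 dy 0.044 dz 0.003 twist 1.90
[-0.28758518  2.34603048 -3.38101413]
```

```bash
python3 -m crank '[{"gripper":0.4,"dx":0,"dy":0,"dz":0,"twist":0},{"gripper":0.4,"dx":0,"dy":0,"dz":0,"twist":0},{"gripper":0.4,"dx":0,"dy":0,"dz":0,"twist":0},{"gripper":0.4,"dx":0,"dy":0,"dz":-1.5,"twist":0},{"gripper":0.7,"dx":0,"dy":0,"dz":-3,"twist":0},{"gripper":0.7,"dx":0,"dy":0,"dz":-3,"twist":0}]'; python3 g.py 550 -28 205 98.3
```

```text
clock: 6.95
position: [453.4, -360.3, 207.0]
tcp_rot: [[-0.979, -0.202, 0.005], [-0.202, 0.979, -0.003], [-0.004, -0.004, -1.0]]
wrist_force: [0.9, -0.0, -1.0]
opening: 0.702
t6.95 pos [ 453.4 -360.3  207. ] yaw -168.3 j7 1.77 open 0.702 F [ 0.9 -0.  -1. ] -> dx -4.045 dy 7.649 dz 0.036 twist 15.56
```

```bash
python3 -m crank '[{"gripper":0.7,"dx":-0.7,"dy":1.2,"dz":0,"twist":1.7},{"gripper":0.7,"dx":-1.4,"dy":2.5,"dz":0,"twist":3.4},{"gripper":0.7,"dx":-2.1,"dy":3.9,"dz":0,"twist":5.1},{"gripper":0.7,"dx":-2.8,"dy":5.3,"dz":0,"twist":6.8},{"gripper":0.7,"dx":-3.5,"dy":6.6,"dz":0,"twist":8.5},{"gripper":0.7,"dx":-4.04,"dy":7.65,"dz":0,"twist":10.2},{"gripper":0.7,"dx":-4.04,"dy":7.65,"dz":0,"twist":11.9},{"gripper":0.7,"dx":-4.04,"dy":7.65,"dz":0,"twist":13.6},{"gripper":0.7,"dx":-4.04,"dy":7.65,"dz":0,"twist":15.5},{"gripper":0.7,"dx":-4.04,"dy":7.65,"dz":0,"twist":15.5}]'; python3 g.py 639.7 -28 200 98.3
python3 - <<'E'
from h import *
c=cap('side'); crop(c,370,120,450,200,5,'k3.png')
t=cap('top'); crop(t,410,225,530,285,6,'k3t.png')
E
```

```text
clock: 8.2
position: [548.4, -27.5, 202.9]
tcp_rot: [[-0.151, 0.988, -0.0], [0.988, 0.151, -0.0], [-0.0, -0.0, -1.0]]
wrist_force: [-0.2, -0.4, 0.4]
opening: 0.696
t8.20 pos [548.4 -27.5 202.9] yaw 98.7 j7 -0.15 open 0.696 F [-0.2 -0.4  0.4] -> dx -0.359 dy 2.254 dz 0.071 twist 0.07
```

View pics/k3.png

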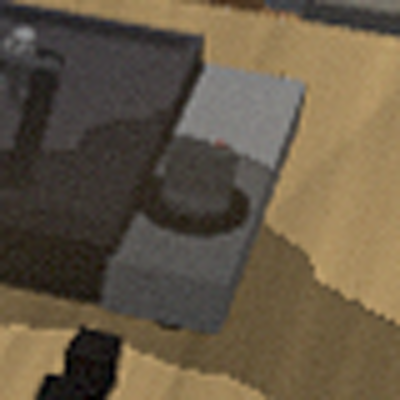

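View pics/k3t.png

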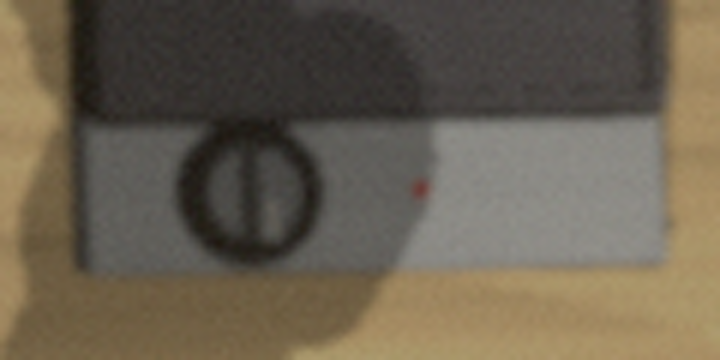

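```bash
cat >> h.py <<'E'
def cloud(c):
    vv,uu=np.mgrid[0:400,0:640]; K=np.array(c['intrinsics']);xd=(uu-K[0,2])/K[0,0];yd=(vv-K[1,2])/K[1,1];x,y=xd,yd
    for _ in range(10):
        f=1+c['k1']*(x*x+y*y);x,y=xd/f,yd/f
    z=c['z_map'];P=np.stack([x*z,y*z,z],-1)@np.array(c['orientation']).T+np.array(c['origin']);P[z==0]=np.nan
    return P
E
python3 - <<'E'
from h import *
np.set_printoptions(precision=1,suppress=True,linewidth=150)
acc=[]
for i in range(4):
    acc.append(cloud(cap('top')))
P=np.nanmean(acc,0)
Q=P[235:275,435:475].reshape(-1,3);Q=Q[(Q[:,2]>78)&(Q[:,2]<110)&(abs(Q[:,0]-453)<26)]
w,V=np.linalg.eigh(np.cov(Q[:,:2].T));print(len(Q),Q.mean(0),w,np.degrees(np.arctan2(V[1,1],V[0,1])))
# griddle plate edges: strip/plate height map yaw
G=P[140:280,410:530].reshape(-1,3);G=G[G[:,2]>62];G=G[~np.isnan(G[:,0])]
import cv2
print(cv2.minAreaRect(G[:,:2].astype(np.float32)))
# rack and caddy top plane
for nm,x0,y0 in(('rack',627,61),('cad',466,-30)):
    A=P.reshape(-1,3);A=A[(abs(A[:,0]-x0)<75)&(abs(A[:,1]-y0)<150)&(A[:,2]>45)&(A[:,2]<66)]
    print(nm,len(A),cv2.minAreaRect(A[:,:2].astype(np.float32)),A[:,2].mean())
E
```

```text
106 [ 456.1 -358.6   92.3] [ 20.4 146.4] -179.88974236815562
((592.3609008789062, -419.95941162109375), (314.0430908203125, 262.8497314453125), 0.31315484642982483)
rack 852 ((626.5218505859375, 68.88661193847656), (52.4252815246582, 236.4151611328125), 9.340563774108887) 55.74224448697728
cad 184 ((472.43194580078125, 49.137245178222656), (46.9844970703125, 52.127784729003906), 89.10444641113281) 55.956883052313415
```

Run:
```python
from h import *
np.set_printoptions(precision=1,suppress=True,linewidth=150)
c=cap('side');S=lambda x,y:(260+x/5-.4,170+y/5-.4)
print(*[atz(c,*S(*p),z)[:2] for p,z in[((168,421),55),((194,355),55),((216,212),105),((258,103),105)]])
print('rack corners',*[atz(c,*S(*p),55)[:2] for p in [(97,460),(208,478),(318,152)]])
print('cad corners',*[atz(c,*S(*p),55)[:2] for p in [(462,365),(567,398),(694,172)]])
```

```text
[611.5 154.2] [618.5 108.4] [627.1  61.1] [642.6 -30.3]
rack corners [630.8 189.5] [580.2 180.5] [621.6 -65.7]
cad corners [498.   65.5] [445.7  68.1] [ 430.3 -127.3]
```

```bash
python3 g.py 640.3 -29 150 98.5; python3 -m crank '[{"gripper":0.7,"dx":-0.2,"dy":1.2,"dz":0.5,"twist":0},{"gripper":0.7,"dx":-0.387,"dy":2.264,"dz":1.3,"twist":0},{"gripper":0.7,"dx":-0.387,"dy":2.264,"dz":1.3,"twist":0},{"gripper":0.7,"dx":-0.387,"dy":2.264,"dz":1.3,"twist":0}]';python3 g.py 640.3 -29 85 98.5
python3 - <<'E'
from h import *
c=cap('side'); crop(c,260,120,420,260,5,'e1.png')
E
```

```text
t8.55 pos [548.5 -27.9 203. ] yaw 98.7 j7 -0.15 open 0.696 F [ 0.8 -0.4 -0.1] -> dx -0.376 dy 2.265 dz 1.326 twist 0.04
clock: 9.05
position: [640.0, -29.4, 151.4]
tcp_rot: [[-0.151, 0.989, -0.0], [0.989, 0.151, 0.0], [0.0, -0.0, -1.0]]
wrist_force: [0.4, 0.8, -0.2]
opening: 0.698
t9.05 pos [640.  -29.4 151.4] yaw 98.7 j7 -0.11 open 0.698 F [ 0.4  0.8 -0.2] -> dx 0.008 dy 0.010 dz 1.659 twist 0.03
```

View pics/e1.png

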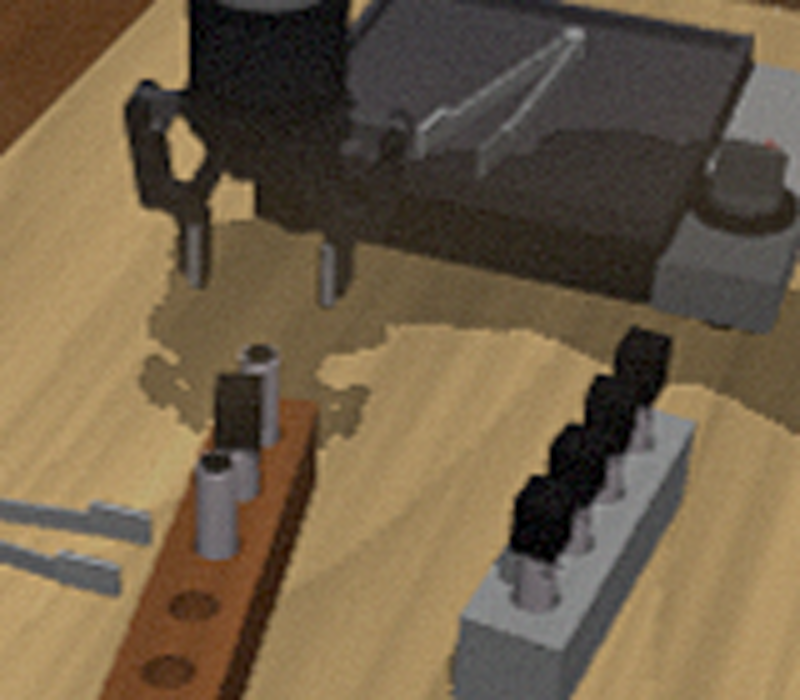

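Fingers straddle the far empty tube ((258,390) in the crop, fingertips at (195,280),(328,300)). Descend, close.

```bash
python3 -m crank '[{"gripper":0.7,"dx":0,"dy":0.01,"dz":0.8,"twist":0},{"gripper":0.7,"dx":0,"dy":0.01,"dz":1.65,"twist":0},{"gripper":0.7,"dx":0,"dy":0.01,"dz":1.65,"twist":0},{"gripper":0.0,"dx":0,"dy":0.01,"dz":1.65,"twist":0},{"gripper":0.0,"dx":0,"dy":0.01,"dz":1.65,"twist":0},{"gripper":0.0,"dx":0,"dy":0.01,"dz":1.65,"twist":0},{"gripper":0.0,"dx":0,"dy":0.01,"dz":1.65,"twist":0},{"gripper":0.0,"dx":0,"dy":0.01,"dz":1.65,"twist":0}]';python3 g.py 640.3 -29 205 98.5
```

```text
clock: 10.1
position: [641.5, -29.4, 86.7]
tcp_rot: [[-0.15, 0.989, 0.002], [0.989, 0.15, 0.0], [-0.0, 0.002, -1.0]]
wrist_force: [-0.8, 0.5, 10.7]
opening: 0.21
t10.10 pos [641.5 -29.4  86.7] yaw 98.6 j7 -0.14 open 0.210 F [-0.8  0.5 10.7] -> dx 0.012 dy -0.020 dz -2.957 twist 0.02
```

```bash
python3 -m crank '[{"gripper":0.0,"dx":0,"dy":0,"dz":-0.8,"twist":0},{"gripper":0.0,"dx":0,"dy":0,"dz":-1.6,"twist":0},{"gripper":0.0,"dx":0,"dy":0,"dz":-2.4,"twist":0},{"gripper":0.0,"dx":0,"dy":0,"dz":-3.0,"twist":0},{"gripper":0.0,"dx":0,"dy":0,"dz":-3.0,"twist":0}]';cat > bowl.py <<'E'
from h import *
for n in('top','side'):
    c=cap(n)
    P=cloud(c).reshape(-1,3); h=cv2.cvtColor(c['color'],cv2.COLOR_BGR2HSV).reshape(-1,3)
    m=(h[:,0]<14)&(h[:,1]>200)&(h[:,2]>80)
    B=P[m&(abs(P[:,2]-65)<3)&(P[:,1]>200)]
    A=np.c_[2*B[:,:2],np.ones(len(B))]; sol=np.linalg.lstsq(A,(B[:,:2]**2).sum(1),rcond=None)[0]; print('bowl',n,sol[:2].round(1),len(B),np.sqrt(sol[2]+sol[:2]@sol[:2]).round(1))
E
python3 bowl.py; python3 g.py 454 404 205 98.5;python3 - <<'E'
from h import *
c=cap('side'); crop(c,260,120,420,260,5,'e2.png')
E
```

```text
clock: 10.72
position: [641.4, -29.4, 207.3]
tcp_rot: [[-0.15, 0.989, 0.003], [0.989, 0.15, 0.0], [-0.0, 0.003, -1.0]]
wrist_force: [0.1, 0.1, -1.2]
opening: 0.211
bowl top [454.  382.2] 10 83.4
bowl side [452.7 384.6] 477 86.5
t10.82 pos [640.6 -29.4 205. ] yaw 98.7 j7 -0.08 open 0.209 F [ 1.5  0.2 -0.3] -> dx 11.414 dy -2.981 dz 0.001 twist 0.03
```

View pics/e2.png

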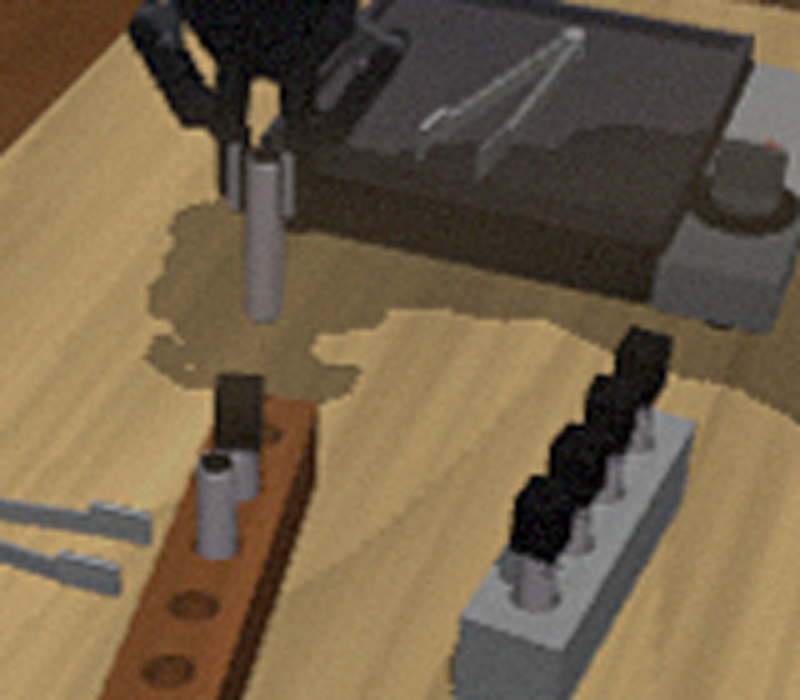

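```bash
python3 -m crank '[{"gripper":0.0,"dx":1.4,"dy":-0.4,"dz":0,"twist":0},{"gripper":0.0,"dx":2.8,"dy":-0.75,"dz":0,"twist":0},{"gripper":0.0,"dx":4.2,"dy":-1.1,"dz":0,"twist":0},{"gripper":0.0,"dx":5.6,"dy":-1.5,"dz":0,"twist":0},{"gripper":0.0,"dx":7,"dy":-1.85,"dz":0,"twist":0},{"gripper":0.0,"dx":8.4,"dy":-2.2,"dz":0,"twist":0},{"gripper":0.0,"dx":9.8,"dy":-2.6,"dz":0,"twist":0},{"gripper":0.0,"dx":11.4,"dy":-2.98,"dz":0,"twist":0},{"gripper":0.0,"dx":11.4,"dy":-2.98,"dz":0,"twist":0},{"gripper":0.0,"dx":11.4,"dy":-2.98,"dz":0,"twist":0}]';python3 g.py 454 404 92 98.5;  python3 - <<'E'
from h import *
c=cap('side'); crop(c,200,150,420,400,2.4,'e3.png')
E
```

```text
clock: 12.12
position: [454.2, 403.1, 204.5]
tcp_rot: [[-0.151, 0.989, -0.001], [0.989, 0.151, -0.001], [-0.001, -0.001, -1.0]]
wrist_force: [0.4, -1.3, -1.0]
opening: 0.218
t12.12 pos [454.2 403.1 204.5] yaw 98.7 j7 -0.83 open 0.218 F [ 0.4 -1.3 -1. ] -> dx 0.026 dy -0.001 dz 2.812 twist 0.03
```

View pics/e3.png

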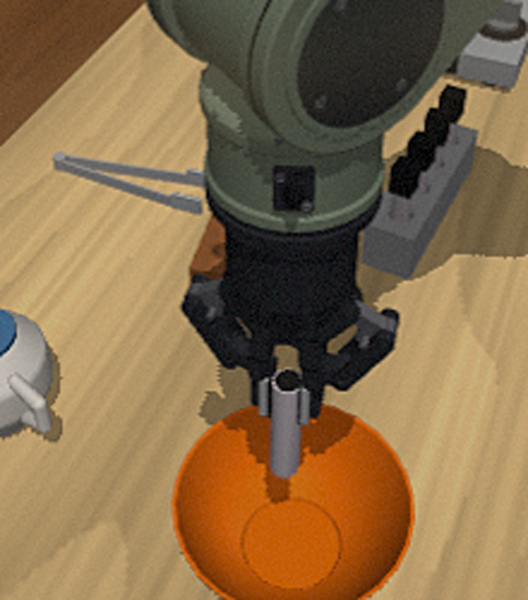

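```bash
python3 -m crank '[{"gripper":0.0,"dx":0.02,"dy":0,"dz":1,"twist":0},{"gripper":0.0,"dx":0.02,"dy":0,"dz":2,"twist":0},{"gripper":0.0,"dx":0.02,"dy":0,"dz":2.85,"twist":0},{"gripper":0.0,"dx":0.02,"dy":0,"dz":2.85,"twist":0},{"gripper":0.55,"dx":0.02,"dy":0,"dz":2.85,"twist":0},{"gripper":0.55,"dx":0.02,"dy":0,"dz":2.85,"twist":0},{"gripper":0.55,"dx":0.02,"dy":0,"dz":2.85,"twist":0},{"gripper":0.55,"dx":0.02,"dy":0,"dz":2.85,"twist":0},{"gripper":0.7,"dx":0.02,"dy":0,"dz":1.4,"twist":0},{"gripper":0.7,"dx":0.02,"dy":0,"dz":0,"twist":0},{"gripper":0.7,"dx":0.02,"dy":0,"dz":0,"twist":0}]';python3 g.py 626.5 62 204 98.5;  python3 - <<'E'
from h import *
c=cap('side'); crop(c,200,150,420,400,2.4,'e4.png')
E
```

```text
clock: 13.55
position: [455.1, 405.3, 209.2]
tcp_rot: [[-0.15, 0.989, 0.004], [0.989, 0.15, 0.005], [0.004, 0.005, -1.0]]
wrist_force: [0.0, -0.8, 0.1]
opening: 0.701
t13.55 pos [455.1 405.3 209.2] yaw 98.6 j7 -0.83 open 0.701 F [ 0.  -0.8  0.1] -> dx -9.129 dy 2.946 dz 0.110 twist 0.02
```

View pics/e4.png

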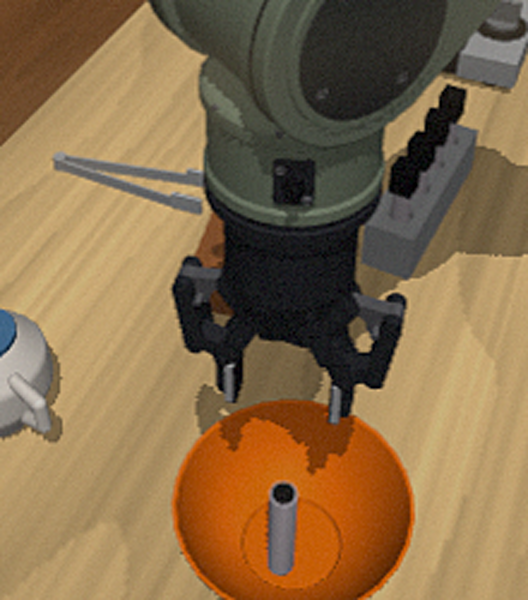

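```bash
python3 -m crank '[{"gripper":0.7,"dx":-1.4,"dy":0.45,"dz":0,"twist":0},{"gripper":0.7,"dx":-2.8,"dy":0.9,"dz":0,"twist":0},{"gripper":0.7,"dx":-4.2,"dy":1.35,"dz":0,"twist":0},{"gripper":0.7,"dx":-5.6,"dy":1.8,"dz":0,"twist":0},{"gripper":0.7,"dx":-7,"dy":2.25,"dz":0,"twist":0},{"gripper":0.7,"dx":-8.4,"dy":2.7,"dz":0,"twist":0},{"gripper":0.7,"dx":-9.13,"dy":2.95,"dz":0.8,"twist":0},{"gripper":0.7,"dx":-9.13,"dy":2.95,"dz":1.4,"twist":0},{"gripper":0.7,"dx":-9.13,"dy":2.95,"dz":1.4,"twist":0}]';python3 g.py 627 62 87 98.5
```

```text
clock: 14.72
position: [624.6, 60.9, 146.9]
tcp_rot: [[-0.151, 0.989, -0.004], [0.989, 0.151, -0.0], [0.0, -0.004, -1.0]]
wrist_force: [-0.4, 0.4, -0.2]
opening: 0.701
t14.72 pos [624.6  60.9 146.9] yaw 98.7 j7 -0.26 open 0.701 F [-0.4  0.4 -0.2] -> dx 0.018 dy 0.069 dz 1.498 twist 0.03
```

```bash
python3 -m crank '[{"gripper":0.7,"dx":0.02,"dy":0.06,"dz":0.3,"twist":0},{"gripper":0.7,"dx":0.02,"dy":0.06,"dz":0.9,"twist":0},{"gripper":0.7,"dx":0.02,"dy":0.06,"dz":1.5,"twist":0},{"gripper":0.7,"dx":0.02,"dy":0.06,"dz":1.5,"twist":0},{"gripper":0.0,"dx":0.02,"dy":0.06,"dz":1.5,"twist":0},{"gripper":0.0,"dx":0.02,"dy":0.06,"dz":1.5,"twist":0},{"gripper":0.0,"dx":0.02,"dy":0.06,"dz":1.5,"twist":0},{"gripper":0.0,"dx":0.02,"dy":0.06,"dz":1.5,"twist":0},{"gripper":0.0,"dx":0.02,"dy":0.06,"dz":1.5,"twist":0}]';python3 g.py 454 384 205 98.5
```

```text
clock: 15.85
position: [628.5, 62.2, 90.2]
tcp_rot: [[-0.15, 0.989, 0.002], [0.989, 0.15, 0.0], [0.0, 0.002, -1.0]]
wrist_force: [-1.1, 0.1, 7.3]
opening: 0.214
t15.85 pos [628.5  62.2  90.2] yaw 98.6 j7 -0.28 open 0.214 F [-1.1  0.1  7.3] -> dx 8.609 dy -3.100 dz -2.873 twist 0.02
```

```bash
python3 -m crank '[{"gripper":0.0,"dx":0,"dy":0,"dz":-0.9,"twist":0},{"gripper":0.0,"dx":0,"dy":0,"dz":-1.8,"twist":0},{"gripper":0.0,"dx":0.8,"dy":-0.3,"dz":-2.7,"twist":0},{"gripper":0.0,"dx":2.1,"dy":-0.8,"dz":-3,"twist":0},{"gripper":0.0,"dx":3.5,"dy":-1.35,"dz":-3,"twist":0},{"gripper":0.0,"dx":4.9,"dy":-1.9,"dz":-3,"twist":0},{"gripper":0.0,"dx":6.3,"dy":-2.45,"dz":-3,"twist":0},{"gripper":0.0,"dx":7.5,"dy":-2.9,"dz":-3,"twist":0},{"gripper":0.0,"dx":8.14,"dy":-3.17,"dz":-3,"twist":0},{"gripper":0.0,"dx":8.14,"dy":-3.17,"dz":-3,"twist":0},{"gripper":0.0,"dx":8.14,"dy":-3.17,"dz":-3,"twist":0}]';python3 bowl.py;python3 g.py 454 365 94 98.5;  python3 - <<'E'
from h import *
c=cap('side'); crop(c,200,150,420,400,2.4,'e5.png')
E
```

```text
clock: 17.23
position: [454.3, 364.3, 209.5]
tcp_rot: [[-0.15, 0.989, 0.001], [0.989, 0.15, -0.0], [-0.0, 0.001, -1.0]]
wrist_force: [0.5, -0.8, -0.3]
opening: 0.212
bowl top [454.9 384.3] 7 83.5
bowl side [452.7 384.2] 446 86.4
t17.32 pos [454.4 364.  209.3] yaw 98.6 j7 -0.80 open 0.210 F [ 0.   0.7 -0.9] -> dx 0.027 dy -0.007 dz 2.883 twist 0.01
```

View pics/e5.png

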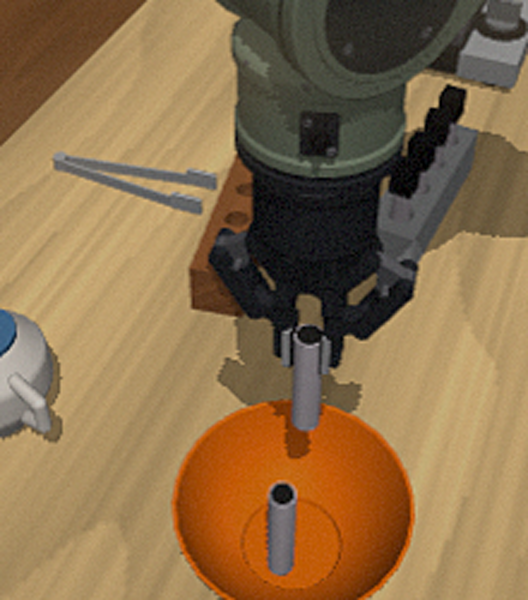

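```bash
python3 -m crank '[{"gripper":0.0,"dx":0.02,"dy":0,"dz":1,"twist":0},{"gripper":0.0,"dx":0.02,"dy":0,"dz":2,"twist":0},{"gripper":0.0,"dx":0.02,"dy":0,"dz":2.85,"twist":0},{"gripper":0.0,"dx":0.02,"dy":0,"dz":2.88,"twist":0},{"gripper":0.5,"dx":0.02,"dy":0,"dz":2.88,"twist":0},{"gripper":0.5,"dx":0.02,"dy":0,"dz":2.88,"twist":0},{"gripper":0.5,"dx":0.02,"dy":0,"dz":2.88,"twist":0},{"gripper":0.5,"dx":0.02,"dy":0,"dz":2.88,"twist":0},{"gripper":0.7,"dx":0.02,"dy":0,"dz":1.4,"twist":0},{"gripper":0.7,"dx":0.02,"dy":0,"dz":-0.5,"twist":0},{"gripper":0.7,"dx":0.02,"dy":0,"dz":-0.5,"twist":0}]';python3 g.py 472 38 220 85;  python3 - <<'E'
from h import *
c=cap('side'); crop(c,200,150,420,400,2.4,'e6.png')
t=cap('top'); crop(t,290,230,380,280,8,'c1.png')
E
```

```text
clock: 18.75
position: [454.3, 366.5, 233.0]
tcp_rot: [[-0.15, 0.989, 0.004], [0.989, 0.15, 0.004], [0.003, 0.004, -1.0]]
wrist_force: [-0.6, -0.8, -0.6]
opening: 0.696
t18.75 pos [454.3 366.5 233. ] yaw 98.6 j7 -0.79 open 0.696 F [-0.6 -0.8 -0.6] -> dx -8.186 dy -0.796 dz 0.296 twist 2.27
```

View pics/e6.png

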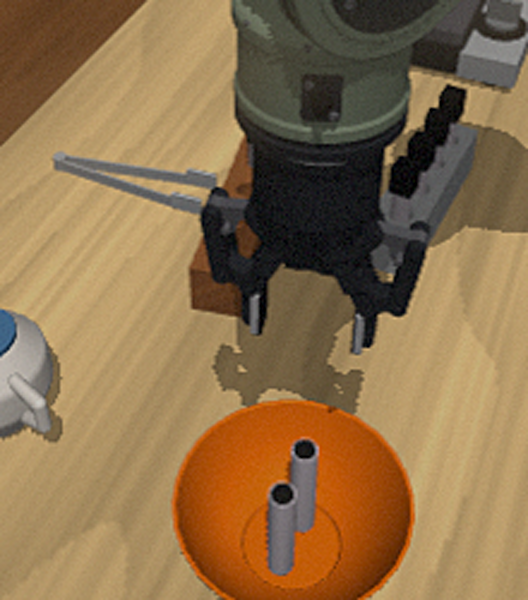

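View pics/c1.png

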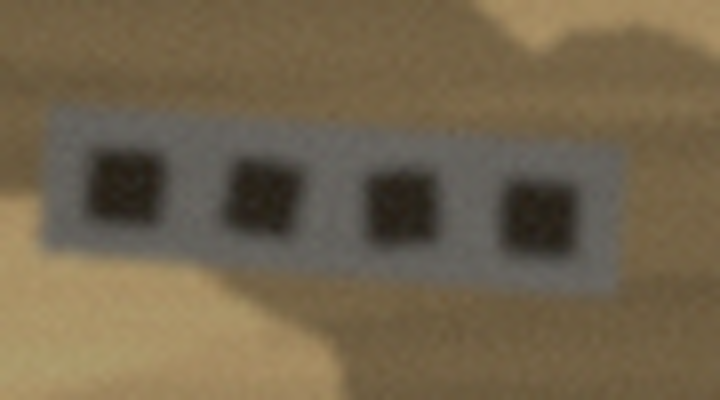

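Run:
```python
from h import *
np.set_printoptions(precision=1,suppress=True,linewidth=150)
t=cap('top');T=lambda x,y:(290+x/8-.44,230+y/8-.44)
cs=np.array([atz(t,*T(*p),55)[:2] for p in[(48,105),(42,250),(622,148),(612,297)]]);print(cs,cs.mean(0))
print(*[atz(t,*T(*p),118)[:2] for p in[(126,187),(264,197),(402,207),(540,216)]])
s=cap('side');crop(s,320,160,430,280,6,'c2.png')
```

```text
[[ 499.7   68.2]
 [ 449.9   70.7]
 [ 481.8 -129.6]
 [ 431.  -124.9]] [465.6 -28.9]
[472.1  38.2] [468.1  -7.2] [464.2 -52.4] [460.6 -97.6]
```

View pics/c2.png

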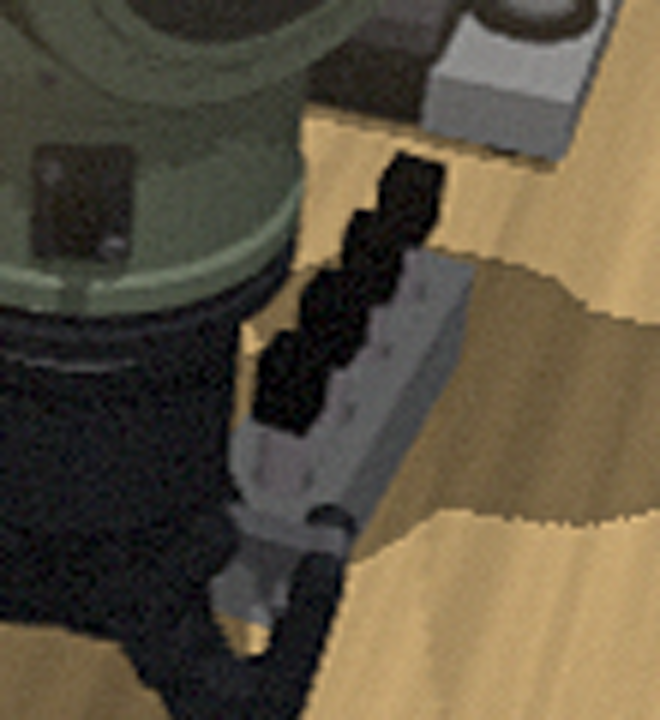

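Run:
```python
from h import *
t=cap('top'); crop(t,245,170,355,225,7,'r2.png')
```

```text
(no output)
```

View pics/r2.png

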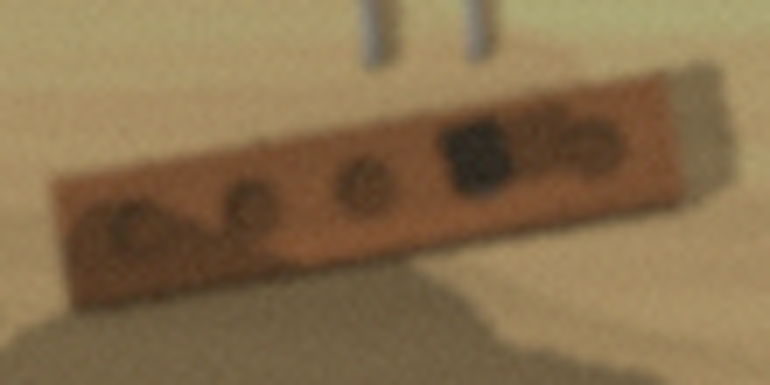

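```bash
python3 - <<'E'
from h import *
np.set_printoptions(precision=1,suppress=True,linewidth=150)
t=cap('top');T=lambda x,y:(245+x/7-.43,170+y/7-.43)
cs=np.array([atz(t,*T(*p),55)[:2] for p in[(50,181),(75,308),(685,203),(668,70)]]);print(cs,cs.mean(0))
print(*[atz(t,*T(*p),55)[:2] for p in[(248,205),(363,186),(593,146)]])
print(atz(t,*T(476,157),118))
E
python3 g.py 472 38.2 150 85
```

```text
[[633.1 189.7]
 [582.1 179.8]
 [619.9 -63.7]
 [673.4 -57.9]] [627.1  62. ]
[622.1 110.4] [628.9  64.4] [643.4 -27.5]
[633.   16.9 118. ]
t19.05 pos [453.2 365.4 227.7] yaw 98.7 j7 -0.80 open 0.695 F [-0.   0.8  0. ] -> dx -8.156 dy -0.764 dz 1.954 twist 2.28
```

```bash
python3 -m crank '[{"gripper":0.7,"dx":-1.4,"dy":-0.1,"dz":0,"twist":0.5},{"gripper":0.7,"dx":-2.8,"dy":-0.2,"dz":0,"twist":1},{"gripper":0.7,"dx":-4.2,"dy":-0.35,"dz":0,"twist":1.5},{"gripper":0.7,"dx":-5.6,"dy":-0.5,"dz":0,"twist":2.28},{"gripper":0.7,"dx":-7,"dy":-0.6,"dz":0.5,"twist":2.28},{"gripper":0.7,"dx":-8.16,"dy":-0.76,"dz":1.1,"twist":2.28},{"gripper":0.7,"dx":-8.16,"dy":-0.76,"dz":1.9,"twist":2.28},{"gripper":0.7,"dx":-8.16,"dy":-0.76,"dz":1.9,"twist":2.28},{"gripper":0.7,"dx":-8.16,"dy":-0.76,"dz":1.9,"twist":2.28}]';python3 g.py 472 38.2 95 85
```

```text
clock: 20.18
position: [472.7, 39.2, 153.7]
tcp_rot: [[0.087, 0.996, -0.0], [0.996, -0.087, 0.0], [0.0, -0.0, -1.0]]
wrist_force: [-0.3, 0.3, -0.2]
opening: 0.701
t20.18 pos [472.7  39.2 153.7] yaw 85.0 j7 -0.54 open 0.701 F [-0.3  0.3 -0.2] -> dx -0.026 dy -0.015 dz 1.467 twist 0.01
```

```bash
python3 -m crank '[{"gripper":0.7,"dx":-0.026,"dy":-0.01,"dz":0.5,"twist":0},{"gripper":0.7,"dx":-0.026,"dy":-0.01,"dz":1.1,"twist":0},{"gripper":0.7,"dx":-0.026,"dy":-0.01,"dz":1.44,"twist":0},{"gripper":0.7,"dx":-0.026,"dy":-0.01,"dz":1.44,"twist":0},{"gripper":0.0,"dx":-0.026,"dy":-0.01,"dz":1.44,"twist":0},{"gripper":0.0,"dx":-0.026,"dy":-0.01,"dz":1.44,"twist":0},{"gripper":0.0,"dx":-0.026,"dy":-0.01,"dz":1.44,"twist":0},{"gripper":0.0,"dx":-0.026,"dy":-0.01,"dz":1.44,"twist":0}]';python3 g.py 472 38.2 185 85
```

```text
clock: 21.18
position: [472.3, 37.5, 96.3]
tcp_rot: [[0.088, 0.996, 0.001], [0.996, -0.088, 0.0], [0.0, 0.001, -1.0]]
wrist_force: [-2.0, 0.7, 11.0]
opening: 0.273
t21.18 pos [472.3  37.5  96.3] yaw 85.0 j7 -0.58 open 0.273 F [-2.   0.7 11. ] -> dx 0.016 dy -0.008 dz -2.218 twist -0.01
```

```bash
python3 -m crank '[{"gripper":0.0,"dx":0,"dy":0,"dz":-0.9,"twist":0},{"gripper":0.0,"dx":0,"dy":0,"dz":-1.8,"twist":0},{"gripper":0.0,"dx":0,"dy":0,"dz":-2.5,"twist":0},{"gripper":0.0,"dx":0,"dy":0,"dz":-2.5,"twist":0}]';python3 g.py 614.2 153 185 98.6;  python3 - <<'E'
from h import *
c=cap('side'); crop(c,260,100,440,290,3,'f1.png')
E
```

```text
clock: 21.68
position: [472.8, 37.4, 197.3]
tcp_rot: [[0.088, 0.996, 0.003], [0.996, -0.088, 0.0], [0.001, 0.003, -1.0]]
wrist_force: [0.3, -0.5, -1.1]
opening: 0.275
t21.68 pos [472.8  37.4 197.3] yaw 84.9 j7 -0.52 open 0.275 F [ 0.3 -0.5 -1.1] -> dx 3.189 dy 3.266 dz 0.322 twist -2.28
```

View pics/f1.png

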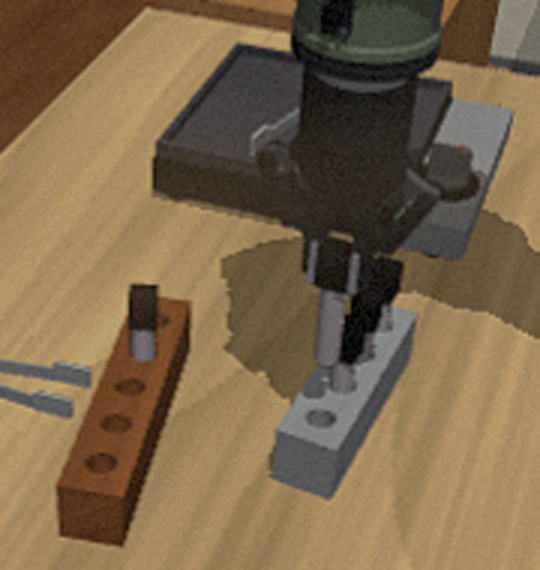

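```bash
python3 -m crank '[{"gripper":0.0,"dx":0.8,"dy":0.8,"dz":0,"twist":-0.8},{"gripper":0.0,"dx":1.6,"dy":1.6,"dz":0,"twist":-1.6},{"gripper":0.0,"dx":2.4,"dy":2.4,"dz":0,"twist":-2.28},{"gripper":0.0,"dx":3.17,"dy":3.26,"dz":0,"twist":-2.28},{"gripper":0.0,"dx":3.17,"dy":3.26,"dz":0,"twist":-2.28},{"gripper":0.0,"dx":3.17,"dy":3.26,"dz":0,"twist":-2.28}]';python3 g.py 614.2 152.5 150 98.6;  python3 - <<'E'
from h import *
c=cap('side'); crop(c,240,130,400,300,3.5,'f2.png')
c=cap('top'); crop(c,240,150,360,250,5,'f2t.png')
E
```

```text
clock: 22.48
position: [612.5, 152.0, 194.5]
tcp_rot: [[-0.15, 0.989, -0.002], [0.989, 0.15, -0.001], [-0.001, -0.002, -1.0]]
wrist_force: [-0.2, 0.8, -0.3]
opening: 0.274
t22.48 pos [612.5 152.  194.5] yaw 98.7 j7 -0.38 open 0.274 F [-0.2  0.8 -0.3] -> dx 0.008 dy 0.045 dz 1.113 twist 0.01
```

View pics/f2.png

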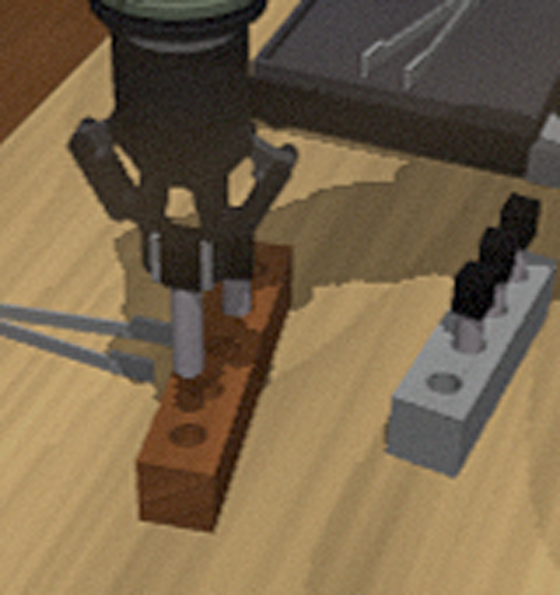

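View pics/f2t.png

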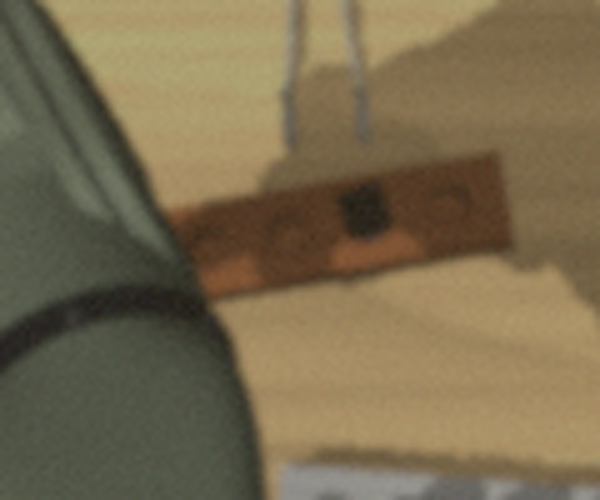

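```bash
python3 -m crank '[{"gripper":0.0,"dx":0.01,"dy":0.045,"dz":0.5,"twist":0},{"gripper":0.0,"dx":0.01,"dy":0.045,"dz":1.1,"twist":0},{"gripper":0.0,"dx":0.01,"dy":0.045,"dz":1.13,"twist":0},{"gripper":0.0,"dx":0.01,"dy":0.045,"dz":1.13,"twist":0}]';python3 g.py 614.2 152.5 96.3 98.6;  python3 - <<'E'
from h import *
c=cap('side'); crop(c,270,190,330,290,6,'f3.png')
E
```

```text
clock: 23.08
position: [615.0, 152.9, 151.2]
tcp_rot: [[-0.15, 0.989, 0.001], [0.989, 0.15, 0.0], [0.0, 0.001, -1.0]]
wrist_force: [0.1, 0.1, -0.7]
opening: 0.27
t23.07 pos [615.  152.9 151.2] yaw 98.6 j7 -0.40 open 0.270 F [ 0.1  0.1 -0.7] -> dx -0.006 dy -0.022 dz 1.373 twist 0.01
```

View pics/f3.png

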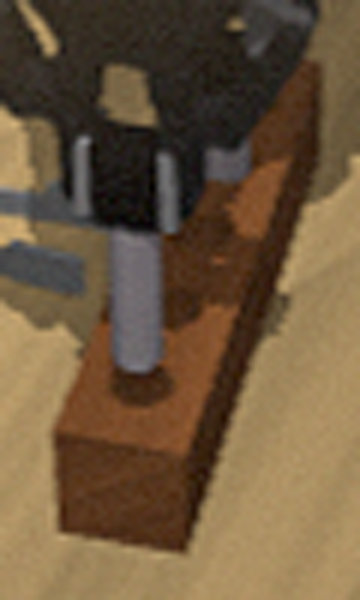

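Run:
```python
from h import *
c=cap('side')
for p in[(615,152.9,65),(615,152.9,55),(614.2,153,55)]:
    u,v=proj(c,p);print(((u-270+.4)*6).round(0),((v-190+.4)*6).round(0))
```

```text
134.0 362.0
135.0 381.0
137.0 381.0
```

```bash
python3 g.py 613.2 153.4 133 98.6; python3 -m crank '[{"gripper":0.0,"dx":0.015,"dy":-0.05,"dz":0,"twist":0},{"gripper":0.0,"dx":0.015,"dy":-0.05,"dz":0.15,"twist":0},{"gripper":0.0,"dx":0.015,"dy":-0.05,"dz":0.3,"twist":0},{"gripper":0.0,"dx":0.015,"dy":-0.05,"dz":0.45,"twist":0},{"gripper":0.0,"dx":0.015,"dy":-0.05,"dz":0.45,"twist":0}]';python3 g.py 613.2 153.4 98 98.6
```

```text
t23.18 pos [615.2 153.  151.4] yaw 98.6 j7 -0.40 open 0.269 F [-1.2 -0.  -0.8] -> dx 0.016 dy -0.048 dz 0.460 twist 0.01
clock: 23.8
position: [612.6, 153.3, 131.7]
tcp_rot: [[-0.15, 0.989, -0.001], [0.989, 0.15, -0.0], [0.0, -0.001, -1.0]]
wrist_force: [-0.4, -0.5, -1.4]
opening: 0.271
t23.80 pos [612.6 153.3 131.7] yaw 98.7 j7 -0.41 open 0.271 F [-0.4 -0.5 -1.4] -> dx 0.001 dy 0.016 dz 0.843 twist 0.01
```

```bash
python3 -m crank '[{"gripper":0.0,"dx":0,"dy":0.01,"dz":0.2,"twist":0},{"gripper":0.0,"dx":0,"dy":0.01,"dz":0.4,"twist":0},{"gripper":0.0,"dx":0,"dy":0.01,"dz":0.6,"twist":0},{"gripper":0.0,"dx":0,"dy":0.01,"dz":0.75,"twist":0},{"gripper":0.0,"dx":0,"dy":0.01,"dz":0.8,"twist":0},{"gripper":0.0,"dx":0,"dy":0.01,"dz":0.8,"twist":0}]';python3 g.py 613.2 153.4 97 98.6
```

```text
clock: 24.55
position: [613.2, 153.4, 100.3]
tcp_rot: [[-0.15, 0.989, -0.0], [0.989, 0.15, 0.0], [0.0, -0.0, -1.0]]
wrist_force: [0.0, 0.2, 0.5]
opening: 0.269
t24.55 pos [613.2 153.4 100.3] yaw 98.7 j7 -0.42 open 0.269 F [0.  0.2 0.5] -> dx -0.001 dy 0.000 dz 0.083 twist 0.01
```

```bash
python3 -m crank '[{"gripper":0.0,"dx":0,"dy":0,"dz":0.07,"twist":0},{"gripper":0.6,"dx":0,"dy":0,"dz":0.07,"twist":0},{"gripper":0.6,"dx":0,"dy":0,"dz":0.07,"twist":0},{"gripper":0.6,"dx":0,"dy":0,"dz":0.07,"twist":0},{"gripper":0.65,"dx":0,"dy":0,"dz":-0.7,"twist":0},{"gripper":0.65,"dx":0,"dy":0,"dz":-1.5,"twist":0},{"gripper":0.65,"dx":0,"dy":0,"dz":-1.6,"twist":0}]';python3 g.py 468.3 -7.2 160 85
python3 - <<'E'
from h import *
c=cap('side'); crop(c,240,130,400,300,3.5,'f4.png')
E
```

```text
clock: 25.42
position: [613.9, 153.7, 166.4]
tcp_rot: [[-0.15, 0.989, 0.003], [0.989, 0.15, 0.001], [0.001, 0.003, -1.0]]
wrist_force: [-0.1, 0.0, -1.0]
opening: 0.654
t25.43 pos [613.9 153.7 166.4] yaw 98.6 j7 -0.39 open 0.654 F [-0.1  0.  -1. ] -> dx -3.429 dy -4.204 dz 0.145 twist 2.27
```

View pics/f4.png

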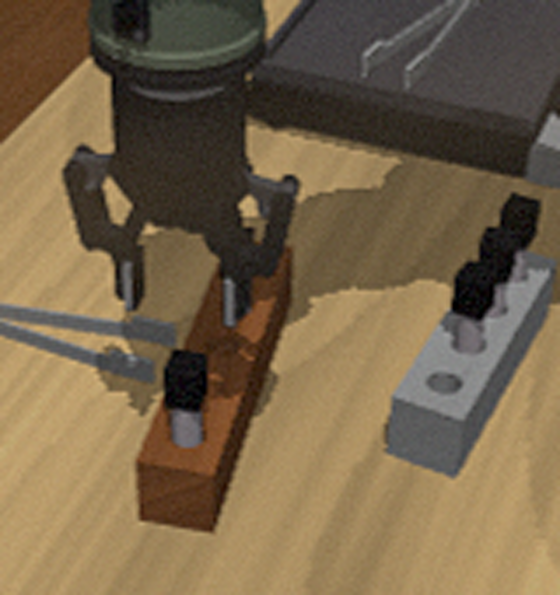

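```bash
python3 -m crank '[{"gripper":0.65,"dx":-0.9,"dy":-1.05,"dz":0,"twist":0.8},{"gripper":0.65,"dx":-1.8,"dy":-2.1,"dz":0,"twist":1.6},{"gripper":0.65,"dx":-2.7,"dy":-3.2,"dz":0,"twist":2.27},{"gripper":0.65,"dx":-3.43,"dy":-4.2,"dz":0,"twist":2.27},{"gripper":0.65,"dx":-3.43,"dy":-4.2,"dz":0.1,"twist":2.27},{"gripper":0.65,"dx":-3.43,"dy":-4.2,"dz":0.1,"twist":2.27},{"gripper":0.65,"dx":-3.43,"dy":-4.2,"dz":0.1,"twist":2.27}]';python3 g.py 468.3 -7.2 96 85
```

```text
clock: 26.35
position: [468.1, -6.7, 160.0]
tcp_rot: [[0.086, 0.996, -0.0], [0.996, -0.086, 0.001], [0.001, -0.0, -1.0]]
wrist_force: [-0.4, 0.1, 0.8]
opening: 0.65
t26.35 pos [468.1  -6.7 160. ] yaw 85.1 j7 -0.48 open 0.650 F [-0.4  0.1  0.8] -> dx -0.013 dy 0.005 dz 1.600 twist 0.02
```

```bash
python3 -m crank '[{"gripper":0.65,"dx":-0.015,"dy":0.005,"dz":0.5,"twist":0},{"gripper":0.65,"dx":-0.015,"dy":0.005,"dz":1.1,"twist":0},{"gripper":0.65,"dx":-0.015,"dy":0.005,"dz":1.6,"twist":0},{"gripper":0.65,"dx":-0.015,"dy":0.005,"dz":1.6,"twist":0},{"gripper":0.0,"dx":-0.015,"dy":0.005,"dz":1.6,"twist":0},{"gripper":0.0,"dx":-0.015,"dy":0.005,"dz":1.6,"twist":0},{"gripper":0.0,"dx":-0.015,"dy":0.005,"dz":1.6,"twist":0},{"gripper":0.0,"dx":-0.015,"dy":0.005,"dz":1.6,"twist":0}]';python3 g.py 468.3 -7.2 96 85; python3 -m crank '[{"gripper":0.0,"dx":0,"dy":0,"dz":-0.9,"twist":0},{"gripper":0.0,"dx":0,"dy":0,"dz":-1.8,"twist":0},{"gripper":0.0,"dx":0,"dy":0,"dz":-2.4,"twist":0},{"gripper":0.0,"dx":0,"dy":0,"dz":-2.4,"twist":0}]';python3 g.py 620.1 107.5 190 98.6
```

```text
clock: 27.35
position: [468.2, -8.1, 97.1]
tcp_rot: [[0.087, 0.996, 0.001], [0.996, -0.087, 0.0], [0.0, 0.001, -1.0]]
wrist_force: [-0.7, -0.2, 7.0]
opening: 0.273
t27.35 pos [468.2  -8.1  97.1] yaw 85.0 j7 -0.53 open 0.273 F [-0.7 -0.2  7. ] -> dx 0.021 dy -0.001 dz 0.028 twist 0.00
clock: 27.85
position: [468.5, -8.2, 194.1]
tcp_rot: [[0.087, 0.996, 0.003], [0.996, -0.087, 0.0], [0.0, 0.003, -1.0]]
wrist_force: [-0.0, 0.4, -0.3]
opening: 0.272
t27.85 pos [468.5  -8.2 194.1] yaw 85.0 j7 -0.46 open 0.272 F [-0.   0.4 -0.3] -> dx 3.212 dy 3.523 dz 0.115 twist -2.27
```

```bash
python3 -m crank '[{"gripper":0.0,"dx":0.8,"dy":0.88,"dz":0,"twist":-0.8},{"gripper":0.0,"dx":1.6,"dy":1.76,"dz":0,"twist":-1.6},{"gripper":0.0,"dx":2.4,"dy":2.64,"dz":0,"twist":-2.27},{"gripper":0.0,"dx":3.21,"dy":3.52,"dz":0,"twist":-2.27},{"gripper":0.0,"dx":3.21,"dy":3.52,"dz":0.3,"twist":-2.27},{"gripper":0.0,"dx":3.21,"dy":3.52,"dz":0.9,"twist":-2.27},{"gripper":0.0,"dx":3.21,"dy":3.52,"dz":1.1,"twist":-2.27},{"gripper":0.0,"dx":3.21,"dy":3.52,"dz":1.1,"twist":-2.27}]';python3 g.py 620.1 107.5 133 98.6;  python3 - <<'E'
from h import *
c=cap('side'); crop(c,260,170,330,280,5.3,'f5.png')
for p in[(620.1,107.9,55)]:
    u,v=proj(c,p);print(((u-260+.4)*5.3).round(0),((v-170+.4)*5.3).round(0))
E
```

```text
clock: 28.85
position: [618.9, 107.3, 148.1]
tcp_rot: [[-0.15, 0.989, -0.001], [0.989, 0.15, -0.0], [-0.0, -0.001, -1.0]]
wrist_force: [-0.3, -0.1, -0.5]
opening: 0.272
t28.85 pos [618.9 107.3 148.1] yaw 98.6 j7 -0.35 open 0.272 F [-0.3 -0.1 -0.5] -> dx 0.001 dy 0.030 dz 0.378 twist 0.01
203.0 375.0
```

View pics/f5.png

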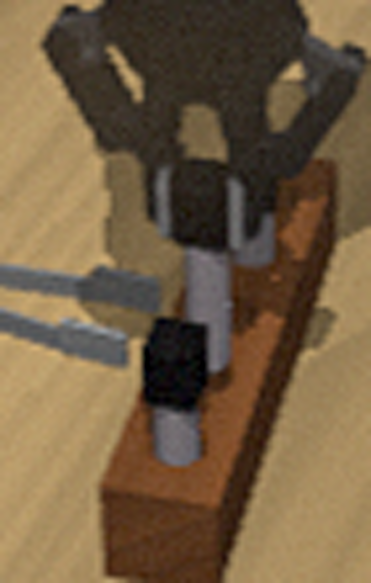

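```bash
python3 -m crank '[{"gripper":0.0,"dx":0,"dy":0.02,"dz":0,"twist":0},{"gripper":0.0,"dx":0,"dy":0.02,"dz":0.15,"twist":0},{"gripper":0.0,"dx":0,"dy":0.02,"dz":0.3,"twist":0},{"gripper":0.0,"dx":0,"dy":0.02,"dz":0.42,"twist":0},{"gripper":0.0,"dx":0,"dy":0.02,"dz":0.42,"twist":0}]';python3 g.py 620.1 107.5 99 98.6
```

```text
clock: 29.52
position: [619.9, 107.7, 131.1]
tcp_rot: [[-0.151, 0.989, -0.001], [0.989, 0.151, -0.0], [0.0, -0.001, -1.0]]
wrist_force: [0.2, -0.3, -0.2]
opening: 0.269
t29.52 pos [619.9 107.7 131.1] yaw 98.7 j7 -0.36 open 0.269 F [ 0.2 -0.3 -0.2] -> dx -0.006 dy 0.005 dz 0.802 twist 0.01
```

```bash
python3 -m crank '[{"gripper":0.0,"dx":0,"dy":0,"dz":0.2,"twist":0},{"gripper":0.0,"dx":0,"dy":0,"dz":0.4,"twist":0},{"gripper":0.0,"dx":0,"dy":0,"dz":0.6,"twist":0},{"gripper":0.0,"dx":0,"dy":0,"dz":0.8,"twist":0},{"gripper":0.0,"dx":0,"dy":0,"dz":0.8,"twist":0}]';python3 g.py 620.1 107.5 99 98.6
```

```text
clock: 30.15
position: [619.8, 107.7, 98.8]
tcp_rot: [[-0.15, 0.989, -0.001], [0.989, 0.15, -0.0], [0.0, -0.001, -1.0]]
wrist_force: [-0.3, -0.2, -0.7]
opening: 0.271
t30.15 pos [619.8 107.7  98.8] yaw 98.7 j7 -0.37 open 0.271 F [-0.3 -0.2 -0.7] -> dx -0.006 dy 0.007 dz -0.004 twist 0.01
```

```bash
python3 -m crank '[{"gripper":0.6,"dx":0,"dy":0,"dz":0,"twist":0},{"gripper":0.6,"dx":0,"dy":0,"dz":0,"twist":0},{"gripper":0.6,"dx":0,"dy":0,"dz":0,"twist":0},{"gripper":0.65,"dx":0,"dy":0,"dz":-0.8,"twist":0},{"gripper":0.65,"dx":0,"dy":0,"dz":-1.6,"twist":0},{"gripper":0.65,"dx":0,"dy":0,"dz":-1.6,"twist":0}]';python3 g.py 464.3 -52.4 160 85
python3 - <<'E'
from h import *
c=cap('side'); crop(c,240,130,400,300,3.5,'f6.png')
E
```

```text
clock: 30.9
position: [620.9, 107.9, 165.8]
tcp_rot: [[-0.15, 0.989, 0.004], [0.989, 0.15, 0.001], [0.0, 0.004, -1.0]]
wrist_force: [-0.5, -1.2, 0.1]
opening: 0.649
t30.90 pos [620.9 107.9 165.8] yaw 98.6 j7 -0.34 open 0.649 F [-0.5 -1.2  0.1] -> dx -3.375 dy -4.474 dz 0.126 twist 2.27
```

View pics/f6.png

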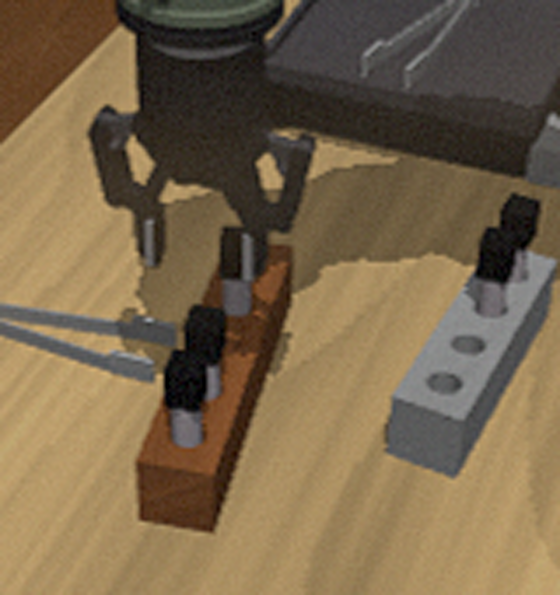

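Second tube in (side view (205,355)). Third.

```bash
python3 -m crank '[{"gripper":0.65,"dx":-0.9,"dy":-1.15,"dz":0,"twist":0.8},{"gripper":0.65,"dx":-1.8,"dy":-2.3,"dz":0,"twist":1.6},{"gripper":0.65,"dx":-2.7,"dy":-3.5,"dz":0,"twist":2.27},{"gripper":0.65,"dx":-3.37,"dy":-4.47,"dz":0,"twist":2.27},{"gripper":0.65,"dx":-3.37,"dy":-4.47,"dz":0.1,"twist":2.27},{"gripper":0.65,"dx":-3.37,"dy":-4.47,"dz":0.1,"twist":2.27},{"gripper":0.65,"dx":-3.37,"dy":-4.47,"dz":0.1,"twist":2.27}]';python3 g.py 464.3 -52.4 97 85
```

```text
clock: 31.82
position: [464.0, -51.6, 159.2]
tcp_rot: [[0.085, 0.996, -0.0], [0.996, -0.085, 0.001], [0.001, -0.0, -1.0]]
wrist_force: [-0.4, -0.4, 0.1]
opening: 0.65
t31.82 pos [464.  -51.6 159.2] yaw 85.1 j7 -0.42 open 0.650 F [-0.4 -0.4  0.1] -> dx -0.019 dy 0.008 dz 1.556 twist 0.02
```

```bash
python3 -m crank '[{"gripper":0.65,"dx":-0.01,"dy":0.005,"dz":0.5,"twist":0},{"gripper":0.65,"dx":-0.01,"dy":0.005,"dz":1.1,"twist":0},{"gripper":0.65,"dx":-0.01,"dy":0.005,"dz":1.58,"twist":0},{"gripper":0.65,"dx":-0.01,"dy":0.005,"dz":1.58,"twist":0},{"gripper":0.0,"dx":-0.01,"dy":0.005,"dz":1.58,"twist":0},{"gripper":0.0,"dx":-0.01,"dy":0.005,"dz":1.58,"twist":0},{"gripper":0.0,"dx":-0.01,"dy":0.005,"dz":1.58,"twist":0},{"gripper":0.0,"dx":-0.01,"dy":0.005,"dz":1.58,"twist":0}]';python3 g.py 464.3 -52.4 96 85; python3 -m crank '[{"gripper":0.0,"dx":0,"dy":0,"dz":-0.9,"twist":0},{"gripper":0.0,"dx":0,"dy":0,"dz":-1.8,"twist":0},{"gripper":0.0,"dx":0,"dy":0,"dz":-2.4,"twist":0},{"gripper":0.0,"dx":0,"dy":0,"dz":-2.4,"twist":0}]';python3 g.py 627 62 190 98.6
```

```text
clock: 32.83
position: [464.1, -52.8, 97.1]
tcp_rot: [[0.087, 0.996, 0.001], [0.996, -0.087, 0.0], [0.0, 0.001, -1.0]]
wrist_force: [-0.6, 0.7, 7.3]
opening: 0.272
t32.83 pos [464.1 -52.8  97.1] yaw 85.0 j7 -0.47 open 0.272 F [-0.6  0.7  7.3] -> dx 0.011 dy 0.004 dz 0.028 twist 0.00
clock: 33.33
position: [464.3, -53.1, 194.0]
tcp_rot: [[0.087, 0.996, 0.003], [0.996, -0.087, -0.0], [0.0, 0.003, -1.0]]
wrist_force: [-0.2, -0.4, -1.0]
opening: 0.276
t33.33 pos [464.3 -53.1 194. ] yaw 85.0 j7 -0.39 open 0.276 F [-0.2 -0.4 -1. ] -> dx 3.219 dy 3.801 dz 0.112 twist -2.27
```

```bash
python3 -m crank '[{"gripper":0.0,"dx":0.85,"dy":0.95,"dz":-0.2,"twist":-0.8},{"gripper":0.0,"dx":1.7,"dy":1.9,"dz":-0.4,"twist":-1.6},{"gripper":0.0,"dx":2.5,"dy":2.85,"dz":-0.4,"twist":-2.27},{"gripper":0.0,"dx":3.22,"dy":3.8,"dz":-0.4,"twist":-2.27},{"gripper":0.0,"dx":3.22,"dy":3.8,"dz":-0.1,"twist":-2.27},{"gripper":0.0,"dx":3.22,"dy":3.8,"dz":0.6,"twist":-2.27},{"gripper":0.0,"dx":3.22,"dy":3.8,"dz":1.1,"twist":-2.27},{"gripper":0.0,"dx":3.22,"dy":3.8,"dz":1.1,"twist":-2.27},{"gripper":0.0,"dx":3.22,"dy":3.8,"dz":1.1,"twist":-2.27}]';python3 g.py 627 62 133 98.6;  python3 - <<'E'
from h import *
c=cap('side'); crop(c,260,150,340,280,4.5,'f7.png')
E
```

```text
clock: 34.45
position: [626.3, 62.1, 148.9]
tcp_rot: [[-0.15, 0.989, 0.0], [0.989, 0.15, 0.0], [-0.0, 0.0, -1.0]]
wrist_force: [1.1, 0.6, 0.4]
opening: 0.272
t34.45 pos [626.3  62.1 148.9] yaw 98.6 j7 -0.30 open 0.272 F [1.1 0.6 0.4] -> dx -0.006 dy 0.016 dz 0.398 twist 0.01
```

View pics/f7.png

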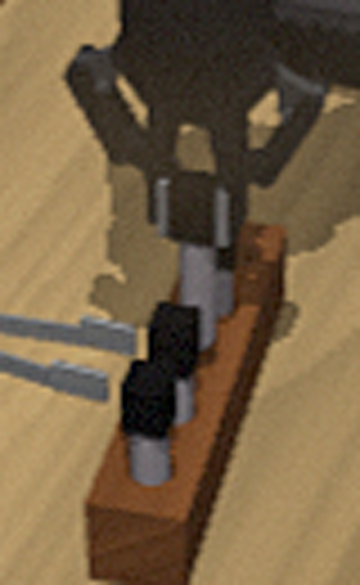

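```bash
python3 -m crank '[{"gripper":0.0,"dx":0,"dy":0.015,"dz":0,"twist":0},{"gripper":0.0,"dx":0,"dy":0.015,"dz":0.15,"twist":0},{"gripper":0.0,"dx":0,"dy":0.015,"dz":0.3,"twist":0},{"gripper":0.0,"dx":0,"dy":0.015,"dz":0.44,"twist":0},{"gripper":0.0,"dx":0,"dy":0.015,"dz":0.44,"twist":0}]';python3 g.py 627 62 99 98.6
```

```text
clock: 35.12
position: [626.7, 62.4, 130.2]
tcp_rot: [[-0.151, 0.989, -0.001], [0.989, 0.151, 0.0], [0.0, -0.001, -1.0]]
wrist_force: [-0.1, -1.4, -0.5]
opening: 0.273
t35.12 pos [626.7  62.4 130.2] yaw 98.7 j7 -0.31 open 0.273 F [-0.1 -1.4 -0.5] -> dx -0.011 dy 0.006 dz 0.779 twist 0.01
```

```bash
python3 -m crank '[{"gripper":0.0,"dx":0,"dy":0.01,"dz":0.2,"twist":0},{"gripper":0.0,"dx":0,"dy":0.01,"dz":0.4,"twist":0},{"gripper":0.0,"dx":0,"dy":0.01,"dz":0.6,"twist":0},{"gripper":0.0,"dx":0,"dy":0.01,"dz":0.78,"twist":0},{"gripper":0.0,"dx":0,"dy":0.01,"dz":0.78,"twist":0}]';python3 g.py 627 62 99 98.6
```

```text
clock: 35.75
position: [627.1, 62.4, 98.9]
tcp_rot: [[-0.151, 0.989, -0.001], [0.989, 0.151, -0.0], [0.0, -0.001, -1.0]]
wrist_force: [0.4, 0.4, -0.8]
opening: 0.27
t35.75 pos [627.1  62.4  98.9] yaw 98.7 j7 -0.32 open 0.270 F [ 0.4  0.4 -0.8] -> dx -0.010 dy -0.003 dz -0.002 twist 0.01
```

```bash
python3 -m crank '[{"gripper":0.6,"dx":0,"dy":0,"dz":0,"twist":0},{"gripper":0.6,"dx":0,"dy":0,"dz":0,"twist":0},{"gripper":0.6,"dx":0,"dy":0,"dz":0,"twist":0},{"gripper":0.65,"dx":0,"dy":0,"dz":-0.8,"twist":0},{"gripper":0.65,"dx":0,"dy":0,"dz":-1.6,"twist":0},{"gripper":0.65,"dx":0,"dy":0,"dz":-1.6,"twist":0}]';python3 g.py 460.5 -97.6 160 85
python3 - <<'E'
from h import *
c=cap('side'); crop(c,240,130,400,300,3.5,'f8.png')
E
```

```text
clock: 36.5
position: [628.2, 62.6, 165.8]
tcp_rot: [[-0.15, 0.989, 0.004], [0.989, 0.15, 0.001], [0.0, 0.004, -1.0]]
wrist_force: [0.4, 0.3, 0.2]
opening: 0.651
t36.50 pos [628.2  62.6 165.8] yaw 98.6 j7 -0.29 open 0.651 F [0.4 0.3 0.2] -> dx -3.330 dy -4.747 dz 0.126 twist 2.27
```

View pics/f8.png

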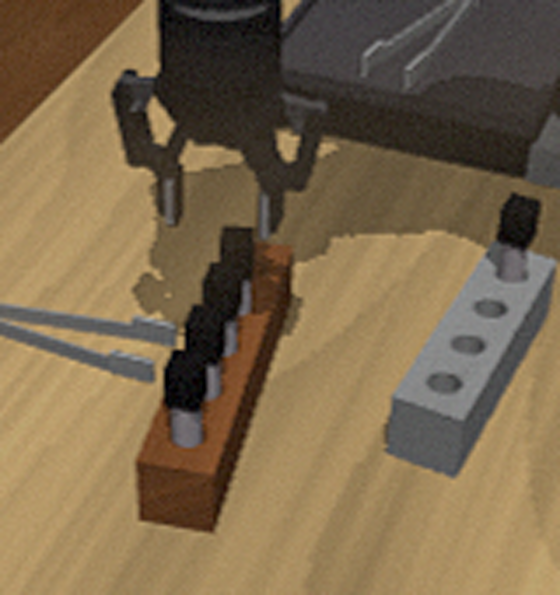

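Third in (cap tops descend in a straight line). Last tube.

```bash
python3 -m crank '[{"gripper":0.65,"dx":-0.9,"dy":-1.2,"dz":0,"twist":0.8},{"gripper":0.65,"dx":-1.8,"dy":-2.4,"dz":0,"twist":1.6},{"gripper":0.65,"dx":-2.6,"dy":-3.6,"dz":0,"twist":2.27},{"gripper":0.65,"dx":-3.34,"dy":-4.74,"dz":0,"twist":2.27},{"gripper":0.65,"dx":-3.34,"dy":-4.74,"dz":0.1,"twist":2.27},{"gripper":0.65,"dx":-3.34,"dy":-4.74,"dz":0.1,"twist":2.27},{"gripper":0.65,"dx":-3.34,"dy":-4.74,"dz":0.1,"twist":2.27}]';python3 g.py 460.5 -97.6 97 85
```

```text
clock: 37.42
position: [460.5, -97.4, 159.2]
tcp_rot: [[0.085, 0.996, -0.0], [0.996, -0.085, 0.001], [0.001, -0.0, -1.0]]
wrist_force: [0.3, 0.8, 0.1]
opening: 0.653
t37.42 pos [460.5 -97.4 159.2] yaw 85.1 j7 -0.35 open 0.653 F [0.3 0.8 0.1] -> dx -0.007 dy 0.002 dz 1.556 twist 0.02
```

```bash
python3 -m crank '[{"gripper":0.65,"dx":0,"dy":0,"dz":0.5,"twist":0},{"gripper":0.65,"dx":0,"dy":0,"dz":1.1,"twist":0},{"gripper":0.65,"dx":0,"dy":0,"dz":1.58,"twist":0},{"gripper":0.65,"dx":0,"dy":0,"dz":1.58,"twist":0},{"gripper":0.0,"dx":0,"dy":0,"dz":1.58,"twist":0},{"gripper":0.0,"dx":0,"dy":0,"dz":1.58,"twist":0},{"gripper":0.0,"dx":0,"dy":0,"dz":1.58,"twist":0},{"gripper":0.0,"dx":0,"dy":0,"dz":1.58,"twist":0}]';python3 g.py 460.5 -97.6 96 85; python3 -m crank '[{"gripper":0.0,"dx":0,"dy":0,"dz":-0.9,"twist":0},{"gripper":0.0,"dx":0,"dy":0,"dz":-1.8,"twist":0},{"gripper":0.0,"dx":0,"dy":0,"dz":-2.4,"twist":0},{"gripper":0.0,"dx":0,"dy":0,"dz":-2.8,"twist":0},{"gripper":0.0,"dx":0,"dy":0,"dz":-2.8,"twist":0}]';python3 g.py 640.8 -29 205 98.6
```

```text
clock: 38.42
position: [460.3, -98.2, 97.1]
tcp_rot: [[0.087, 0.996, 0.001], [0.996, -0.087, -0.0], [0.0, 0.001, -1.0]]
wrist_force: [-0.9, 0.8, 7.8]
opening: 0.272
t38.42 pos [460.3 -98.2  97.1] yaw 85.0 j7 -0.41 open 0.272 F [-0.9  0.8  7.8] -> dx 0.015 dy 0.004 dz 0.028 twist 0.00
clock: 39.05
position: [460.3, -98.3, 209.4]
tcp_rot: [[0.087, 0.996, 0.002], [0.996, -0.087, -0.0], [-0.0, 0.002, -1.0]]
wrist_force: [0.4, 0.6, -0.9]
opening: 0.273
t39.05 pos [460.3 -98.3 209.4] yaw 85.0 j7 -0.31 open 0.273 F [ 0.4  0.6 -0.9] -> dx 2.119 dy 4.344 dz 0.118 twist -2.26
```

```bash
python3 -m crank '[{"gripper":0.0,"dx":0.53,"dy":1.1,"dz":0,"twist":-0.8},{"gripper":0.0,"dx":1.06,"dy":2.2,"dz":0,"twist":-1.6},{"gripper":0.0,"dx":1.6,"dy":3.3,"dz":0,"twist":-2.26},{"gripper":0.0,"dx":2.12,"dy":4.34,"dz":0,"twist":-2.26},{"gripper":0.0,"dx":2.12,"dy":4.34,"dz":0.3,"twist":-2.26},{"gripper":0.0,"dx":2.12,"dy":4.34,"dz":0.9,"twist":-2.26},{"gripper":0.0,"dx":2.12,"dy":4.34,"dz":1.48,"twist":-2.26},{"gripper":0.0,"dx":2.12,"dy":4.34,"dz":1.48,"twist":-2.26},{"gripper":0.0,"dx":2.12,"dy":4.34,"dz":1.48,"twist":-2.26}]';python3 g.py 640.8 -28.8 133 98.6;  python3 - <<'E'
from h import *
c=cap('side'); crop(c,270,130,350,260,4.5,'f9.png')
E
```

```text
clock: 40.17
position: [640.3, -28.8, 149.7]
tcp_rot: [[-0.149, 0.989, 0.0], [0.989, 0.149, 0.0], [-0.0, 0.0, -1.0]]
wrist_force: [0.6, -0.1, 0.8]
opening: 0.271
t40.17 pos [640.3 -28.8 149.7] yaw 98.6 j7 -0.17 open 0.271 F [ 0.6 -0.1  0.8] -> dx -0.001 dy 0.013 dz 0.418 twist -0.00
```

View pics/f9.png

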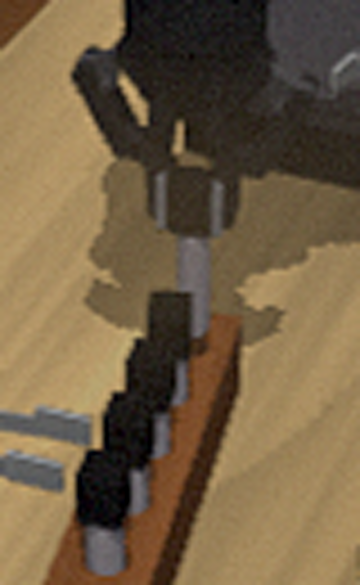

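```bash
python3 -m crank '[{"gripper":0.0,"dx":0,"dy":0.01,"dz":0,"twist":0},{"gripper":0.0,"dx":0,"dy":0.01,"dz":0.15,"twist":0},{"gripper":0.0,"dx":0,"dy":0.01,"dz":0.3,"twist":0},{"gripper":0.0,"dx":0,"dy":0.01,"dz":0.46,"twist":0},{"gripper":0.0,"dx":0,"dy":0.01,"dz":0.46,"twist":0}]';python3 g.py 640.8 -28.8 99 98.6
```

```text
clock: 40.85
position: [640.9, -28.3, 130.2]
tcp_rot: [[-0.15, 0.989, 0.0], [0.989, 0.15, 0.001], [0.001, 0.0, -1.0]]
wrist_force: [3.3, 1.6, -2.7]
opening: 0.271
t40.85 pos [640.9 -28.3 130.2] yaw 98.6 j7 -0.18 open 0.271 F [ 3.3  1.6 -2.7] -> dx -0.012 dy -0.004 dz 0.780 twist 0.00
```

```bash
python3 -m crank '[{"gripper":0.0,"dx":0.01,"dy":0.015,"dz":0.2,"twist":0},{"gripper":0.0,"dx":0.01,"dy":0.015,"dz":0.4,"twist":0},{"gripper":0.0,"dx":0.01,"dy":0.015,"dz":0.6,"twist":0},{"gripper":0.0,"dx":0.01,"dy":0.015,"dz":0.78,"twist":0},{"gripper":0.0,"dx":0.01,"dy":0.015,"dz":0.78,"twist":0}]';python3 g.py 640.8 -28.8 99 98.6
```

```text
clock: 41.48
position: [641.1, -28.1, 98.9]
tcp_rot: [[-0.149, 0.989, -0.001], [0.989, 0.149, 0.0], [0.0, -0.0, -1.0]]
wrist_force: [3.3, 0.3, -1.8]
opening: 0.269
t41.48 pos [641.1 -28.1  98.9] yaw 98.6 j7 -0.20 open 0.269 F [ 3.3  0.3 -1.8] -> dx -0.016 dy -0.010 dz -0.003 twist -0.00
```

```bash
python3 -m crank '[{"gripper":0.6,"dx":0,"dy":0,"dz":0,"twist":0},{"gripper":0.6,"dx":0,"dy":0,"dz":0,"twist":0},{"gripper":0.6,"dx":0,"dy":0,"dz":0,"twist":0},{"gripper":0.65,"dx":0,"dy":0,"dz":-0.8,"twist":0},{"gripper":0.65,"dx":0,"dy":0,"dz":-1.6,"twist":0},{"gripper":0.65,"dx":0,"dy":0,"dz":-2.5,"twist":0},{"gripper":0.65,"dx":0,"dy":-1.5,"dz":-2.8,"twist":0},{"gripper":0.65,"dx":0,"dy":-3,"dz":-2.8,"twist":0},{"gripper":0.65,"dx":-1,"dy":-4,"dz":-2.8,"twist":0},{"gripper":0.65,"dx":-2,"dy":-4,"dz":-2.8,"twist":0},{"gripper":0.65,"dx":-2,"dy":-4,"dz":-2.8,"twist":0}]';python3 bowl.py
python3 - <<'E'
from h import *
np.set_printoptions(precision=1,suppress=True)
c=cap('side'); crop(c,240,130,400,300,3.5,'g1.png'); cv2.imwrite('pics/g1full.png',c['color'])
t=cap('top'); cv2.imwrite('pics/g1top.png',t['color']); crop(t,245,165,355,225,7,'g1r.png')
P=np.nanmean([cloud(cap('top')) for _ in range(4)],0).reshape(-1,3)
for k in(92,46,0,-46,-92):
    x,y=627-.1495*k,62.2+.9888*k
    Q=P[(np.hypot(P[:,0]-x,P[:,1]-y)<16)&(P[:,2]>85)]; print(k,Q.mean(0)-[x,y,0] if len(Q) else None,np.median(Q[:,2]),len(Q))
E
```

```text
clock: 42.85
position: [494.6, -134.0, 211.6]
tcp_rot: [[-0.145, 0.989, 0.0], [0.989, 0.145, -0.001], [-0.001, -0.0, -1.0]]
wrist_force: [0.7, 0.5, -1.2]
opening: 0.651
bowl top [467.6 372.9] 9 82.6
bowl side [465.2 373.7] 530 86.6
92 [ -1.5  -1.1 116. ] 118.40332864506348 99
46 [ -1.8   1.1 116.3] 118.3633059611793 94
0 [ -1.8   0.8 116.8] 118.2287387846884 91
-46 [ -0.8   1.5 117.4] 118.54940897427599 87
-92 [ -1.    1.5 117. ] 118.49553492618111 87
```

View pics/g1full.png

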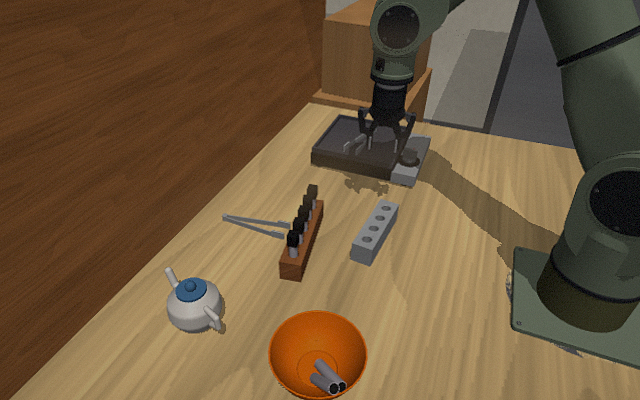

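View pics/g1.png

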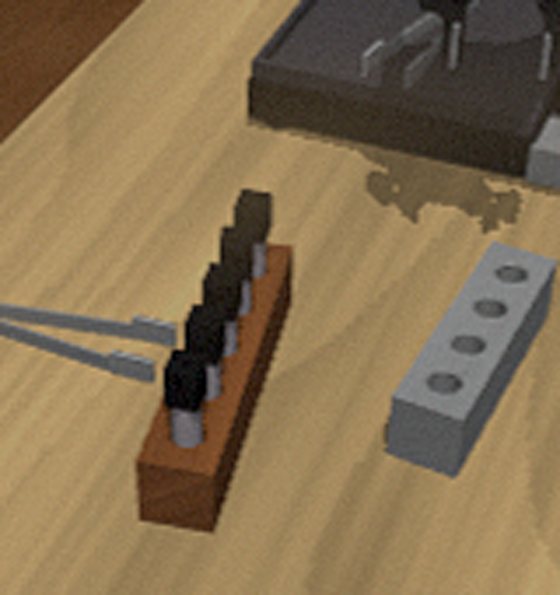

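View pics/g1top.png

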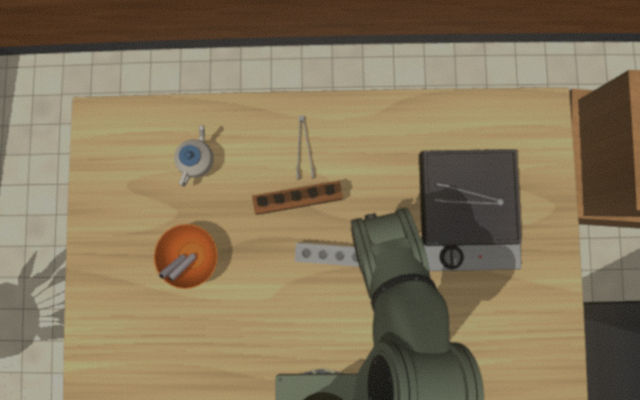

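```bash
python3 bowl.py
python3 - <<'E'
from h import *
np.set_printoptions(precision=1,suppress=True)
c=cap('side'); crop(c,250,295,390,400,5.5,'g2.png')
t=cap('top'); crop(t,145,215,225,295,6,'g2t.png');crop(t,410,225,530,285,6,'g2k.png')
P=np.nanmean([cloud(cap('side')) for _ in range(4)],0).reshape(-1,3)
Q=P[(abs(np.hypot(P[:,0]-466,P[:,1]-373.5)-87)<5)&(P[:,2]>50)&(P[:,2]<80)]
A=np.c_[Q[:,:2]-[466,373.5],np.ones(len(Q))];print('rim plane',np.linalg.lstsq(A,Q[:,2],rcond=None)[0]*[1000,1000,1],len(Q))
E
```

```text
bowl top [466.8 398.8] 10 57.5
bowl side [465.3 373.8] 529 86.6
rim plane [-7.5 28.5 63.4] 1420
```

View pics/g2.png

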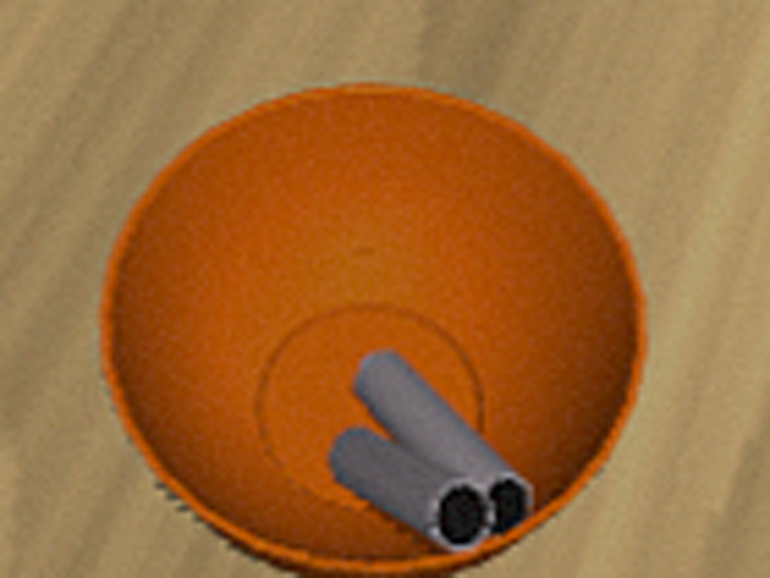

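View pics/g2t.png

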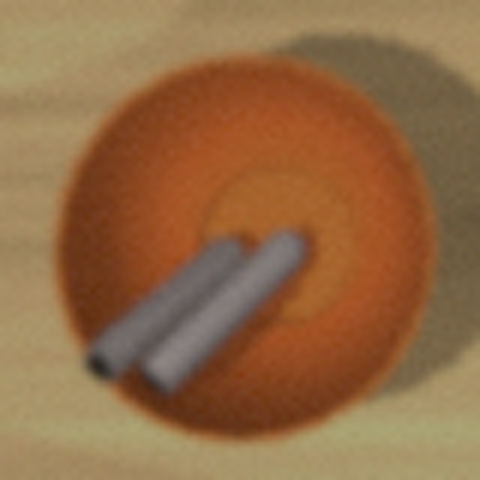

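View pics/g2k.png

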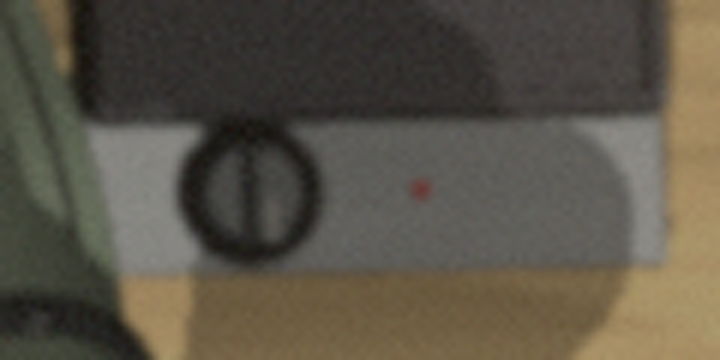

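```bash
python3 -c "
from plant import r
s=r.get_state();print(s['clock'],s['position'],s['wrist_force']);print(r.hand_in())"
```

```text
43.65 [ 494.93676889 -131.1859609   211.51188692] [-0.10919734  0.14227614 -0.1814126 ]
the job is handed in; nothing more can be done
None
```

The job is done and handed in at about 44 s of the 208 s allowed. I switched the griddle off first, by turning the knob anticlockwise until it pressed against its stop. Then I put the two empty tubes in the bowl and moved the four capped tubes from the caddy into the four free rack holes.

**Last checks**
- **Knob:** the bar lies along the griddle's x axis. It measured within about 0.5° of it right after turning, and looked the same at the end.
- **Capped tubes:** all five cap tops are at about 118 mm, which is fully down, and within about 2 mm of the hole positions I worked out. The fourth tube met light side forces of about 3 N going in, but went down to the same height.
- **Bowl:** it was knocked about 15 mm aside during the run, so both empties tipped over. They now lean inside it with their feet on its floor. The bowl is level to about 0.03 rad and did not move between my last two side-camera readings.
- **Teapot and tongs:** by eye they are where they started; I did not measure them.
- **Arm:** it is clear of everything, and the wrist force is about 0.

**One disagreement:** my last bowl fit from the top camera was off (centre about 25 mm different, radius 57 mm), but it used only 10 points. I relied on the side camera, which used 529 points and gave the right radius.

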